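# Swap the studio bottles into their seats and click the carrying case shut

## Task

Pack the small two-place carrying case: the tall ink bottle belongs on its low cork seat, the small jar on its high cork seat, and the white-capped bottle stays behind, standing on the glass saucer. At present all three stand in one another's places, so use a free bit of table on the way. Then set the white cover on the case and press it down until both side catches snap in; tip nothing over, and leave the flat tin can and the little clay cup where they are.

Things in the scene. Friction and masses are not known exactly. Their poses are not given: they have to be found in the camera images.
- case: Grey open tray of the carrying case, fixed to the table: outside 62 (x) x 116 (y) mm, rim 30 mm above the table, walls 4 mm. Two cork seats stand in it side by side along y. In the middle of each long wall (x = -31, +31) a black sprung nose 20 mm wide sticks out 5 mm, 19 to 27 mm above the table, sloping on top; it gives way inwards. Origin: centre of underside, on the table.
- seat_low: LOW cork seat in one half of the tray (which half changes): block 51 x 51 mm, 13 mm high, in its top a square pocket 47 mm wide, 8 mm deep. Origin: centre of underside, 4 mm above the table; what stands in the pocket has its foot 5 mm above the origin (9 mm above the table). The small jar stands here at the start.
- seat_high: HIGH cork seat in the other half of the tray: block 51 x 51 mm, 40 mm high, in its top a square pocket 47 mm wide, 8 mm deep. Origin: centre of underside, 4 mm above the table; what stands in the pocket has its foot 32 mm above the origin (36 mm above the table). The white-capped bottle stands here at the start, too tall for the cover.
- saucer: Round clear glass saucer, 73 mm across, 7 mm thick, fixed flat on the table. Origin: centre of its underside. The ink bottle stands on it at the start. Tall brush pots stand to the right of it and behind it.
- ink_bottle: Tall dark-blue ink bottle with a white cap, 39 mm across, 77 mm high (straight sides to 57 mm, cap 33 mm across), about 0.12 kg. Origin: centre of its underside, z up; it is round, so its yaw means nothing.
- white_bottle: Colourless glass bottle with a wide white cap, 38 mm across, 65 mm high, about 0.1 kg. Origin: centre of its underside, z up; it is round, so its yaw means nothing.
- small_jar: Small low jar with a dark screw lid, 41 mm across, 50 mm high, about 0.12 kg. Origin: centre of its underside, z up; it is round, so its yaw means nothing.
- cover: Loose white cover, 0.22 kg, upright: hood with a collar (66 x 120 mm inside, over the tray with 2 mm play a side) and flared lip 80 (x) x 136 (y) mm. Black bar handle on top along y, 64 x 14 mm, 101 to 113 mm above the underside; roof at 89. Half turns are alike. Origin: centre of underside, 6 mm above the case's when home, 15 or more if still on the noses; to press it past them takes 6 to 12 N.
- can: Small flat tin can with two screw caps, 29 x 47 x 63 mm, to be left alone. Origin: centre of its underside.
- ochre_cup: Tiny clay cup, 31 mm across, 16 mm high, to be left alone. Origin: centre of its underside.
There are look-alikes about, which are no part of the job. Leave any turquoise look-alike of the white_bottle alone.

How it is judged:
By the outcome, as a careful person would: the job done as asked, in the order asked, and still so for the second after the job is handed in, with the robot touching nothing.
It also fails if it takes over 122 s, if anything falls off the work surface, if the arm or the gripper's body presses on something with over 40 N, if the wrist force passes 120 N, or if a joint passes its speed limit or range.

## Robot

A 6-joint arm with a two-finger parallel gripper is mounted at the origin on a cart in front of the work surface, level with it; the furniture and walls round the work are solid. World frame = base frame: x ahead of the robot, y to its left, z up, the work surface at z = 0. Lengths are in m, angles in rad, forces in N, time in s.
With the tool pointing down it reaches from about 0.3 to 0.875 m from the base axis. Payload 4.2 kg.
Tool frame: the origin (TCP) lies at the very end of the fingers, on their centre line; the grasp point (between the pads) lies 19 mm behind it; z points along the fingers, x is the direction in which the jaws open and shut, and the axes are right-handed (so a half turn about z gives the same grasp; the last joint's range is limited). The gripper opens to 85 mm and grips with 20 to 120 N. Pads are 22 mm wide; open, the fingers measure 114 mm over their backs; the gripper's body (76 mm by 85 mm) begins 54 mm behind the grasp point. The pads swing forward as they close: fully open they stand 13 mm farther back than shut.
Start: joints at [-1.242, 0.32, 1.565, -0, 1.257, -0.02], TCP at [0.197, -0.54, 0.231] pointing down, gripper open.
Joint ranges: [-3.11, 3.11], [-0.84, 2.01], [0.21, 2.61], [-1.34, 4.49], [0.05, 2.63], [-2.56, 2.56]. Speed limits (rad/s): [2.57, 2.57, 3.14, 3.14, 3.14, 3.14].

## Interface

Orientations are given as [roll, pitch, yaw] about the fixed x, y, z axes, in that order (R = Rz(yaw) Ry(pitch) Rx(roll)).
In Python, from rig import readout, grab_frame, camera_params, workorder gives the robot as it stands.
- The arm moves only by the shell command python3 -m handwheel 'ROWS'. ROWS is a JSON object of lists of equal length, an entry for each row: "slide": the shift along the tool's x, y, z in mm, a list of three; "angular": the turn, a rotation vector about the tool's x, y, z in rad, a list of three; "gripper": the closure, from -1 (fully open) to 1 (shut), so that 0 is half open. In form: {"slide": [[tx, ty, tz], ...], "angular": [[ax, ay, az], ...], "gripper": [gripper, ...]}. A call has exactly 10 rows; each row is the pose to reach, as a shift and turn from the pose commanded when the call began, along the tool's axes at that moment; what a row does not reach only later rows make up. A row lasts 1/10 s, in which the tool goes at most 50 mm and 8.59 degrees, less where a joint would pass 70% of its speed; a pose out of reach is approached as far as the arm can. A call with a gripper value outside its range is refused whole. The fingers move at their own pace and stop on an object; the grip force is fixed at half the most. Time passes only in rows, so rows that repeat a pose let the fingers close, or fill a call up. It gives the time, the measured TCP pose, the force and the opening at its end, in the units of the state.
- readout.state(): the state, without advancing time (a new reading comes with each control period).
- grab_frame(name): name is "scene" or "top" or "wrist"; returns the picture (384x512x3 uint8, blue, green, red); there is no depth.
- camera_params(name): a dict with "K" (3x3 intrinsics, pixels), "R" (3x3) and "t" (3): a world point X has camera coordinates R X + t; the wrist camera has in their place "T_tool_cam" (4x4, takes a point from camera to tool coordinates, whose origin is the TCP and whose axes are the tool frame's). Camera axes: x right, y down, z forward; pixel columns grow to the right and rows downward; lengths in m; the calibration is good to about 2 mm. A picture is of the moment at which its call begins: read the wrist's pose just before it. camera_params takes no time and is no camera call.
- workorder.finish_job(): hands the job in, once; it reports no verdict.
The state is a dict: "t": time; "qpos": joint angles; "qvel": joint speeds; "tau": joint torques, N m; "position": TCP position; "tcp_rot": TCP orientation; "force": force on the tool from outside, world axes, zero at the start; "wrist_torque": the same for the moment, N m; "opening": finger opening in m.
Only numpy, scipy, OpenCV 4.12 (cv2) and the standard library are available. Lean on these libraries where they do the work, as an engineer would, in place of code of your own. Each camera call takes 0.05 s, during which the arm holds its last target.

## Working session

There is one attempt and no reset: what is moved stays moved. The work goes in short steps, Python scripts to look and compute and a shell command to move; the robot and the scene stay as the last step left them, time stands still between calls to the robot, and variables do not carry over. Pictures are saved under pics/ and viewed, and the job is handed in when it is done.

```bash
ls; mkdir -p pics; python3 - <<'E'
from rig import readout, grab_frame, camera_params
import cv2
s=readout.state();print(s)
for n in("scene","top","wrist"):
    cv2.imwrite(f"pics/{n}0.png",grab_frame(n));print(n,camera_params(n))
E
```

```text
pics
{'t': 0.0, 'qpos': array([-1.24200898e+00,  3.20270097e-01,  1.56570479e+00, -6.20565188e-06,
        1.25741875e+00, -1.99975109e-02]), 'qvel': array([ 2.55568463e-03, -6.95377680e-04, -2.17009317e-04,  2.46027277e-05,
       -9.05507491e-04,  1.62080485e-03]), 'tau': array([ 1.11411613e-03, -4.15524352e+01, -2.34163266e+01,  1.04764881e-04,
        8.21942609e-03, -1.62627919e-05]), 'position': array([ 0.19634902, -0.53990639,  0.2304848 ]), 'tcp_rot': array([-3.14156254e+00,  1.80074350e-03, -1.22200952e+00]), 'force': array([0.00116701, 0.05688571, 0.42321134]), 'wrist_torque': array([0.01120738, 0.02886878, 0.01720762]), 'opening': 0.08573478646712435}
scene {'K': array([[368.03782131,   0.        , 256.06974472],
       [  0.        , 368.03782131, 192.42360269],
       [  0.        ,   0.        ,   1.        ]]), 'R': array([[-0.79471913, -0.60679477,  0.01488651],
       [-0.40654283,  0.5139172 , -0.75538867],
       [ 0.45071546, -0.60637383, -0.6551079 ]]), 't': array([0.60950911, 0.21097553, 0.8539903 ])}
top {'K': array([[383.22028217,   0.        , 251.67183577],
       [  0.        , 383.22028217, 201.73926146],
       [  0.        ,   0.        ,   1.        ]]), 'R': array([[-0.04270586, -0.99908256, -0.00320075],
       [-0.97175638,  0.04228159, -0.23216763],
       [ 0.23208996, -0.00680457, -0.97267052]]), 't': array([0.22764875, 0.62644668, 0.88905373])}
wrist {'K': array([[327.22163472,   0.        , 251.26646254],
       [  0.        , 327.22163472, 191.96117937],
       [  0.        ,   0.        ,   1.        ]]), 'T_tool_cam': array([[ 9.99999778e-01,  5.63915710e-04, -3.54385164e-04,
         1.21343516e-04],
       [-4.25214502e-04,  9.50091993e-01,  3.11969588e-01,
        -7.97188761e-02],
       [ 5.12623058e-04, -3.11969368e-01,  9.50092022e-01,
        -1.43578459e-01],
       [ 0.00000000e+00,  0.00000000e+00,  0.00000000e+00,
         1.00000000e+00]])}
```

View pics/scene0.png

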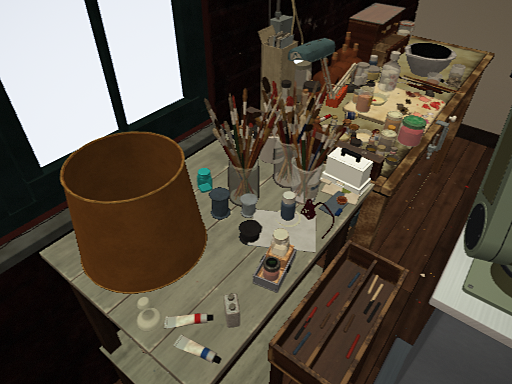

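View pics/top0.png

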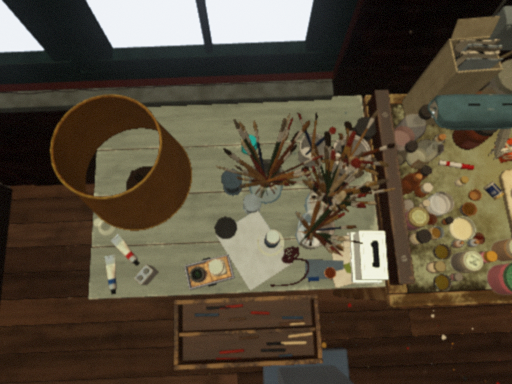

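View pics/wrist0.png

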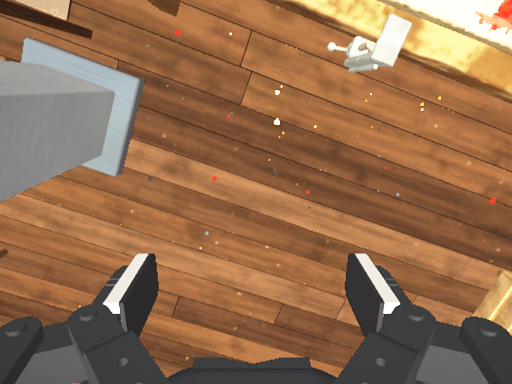

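```bash
python3 - <<'E'
import cv2
a=cv2.imread("pics/top0.png")[205:305,80:400];cv2.imwrite("pics/tc.png",cv2.resize(a,None,fx=2.5,fy=2.5,interpolation=cv2.INTER_CUBIC))
a=cv2.imread("pics/scene0.png")[140:340,190:390];cv2.imwrite("pics/sc.png",cv2.resize(a,None,fx=3,fy=3,interpolation=cv2.INTER_CUBIC))
E
```

```text
(no output)
```

View pics/tc.png

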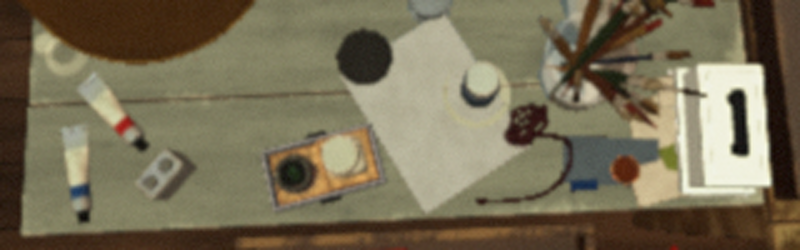

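View pics/sc.png

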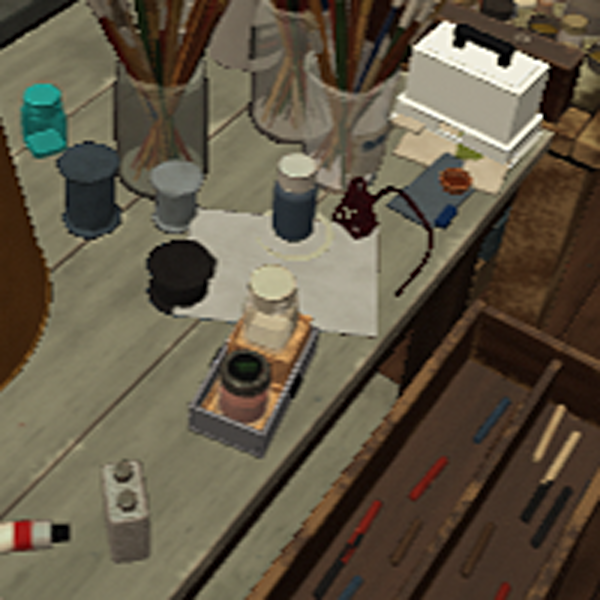

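```bash
cat > h.py <<'E'
import numpy as np, cv2
from rig import readout, grab_frame, camera_params
from scipy.spatial.transform import Rotation as Ro
def ext(n,st=None):
    c=camera_params(n)
    if n!="wrist": return c["K"],c["R"],c["t"]
    T=np.eye(4);T[:3,:3]=Ro.from_euler('xyz',st["tcp_rot"]).as_matrix();T[:3,3]=st["position"]
    W=np.linalg.inv(T@c["T_tool_cam"]);return c["K"],W[:3,:3],W[:3,3]
def p2w(E,uv,z):
    K,R,t=E; d=R.T@np.linalg.inv(K)@np.array([*uv,1.]);o=-R.T@t
    return o+d*(z-o[2])/d[2]
def w2p(E,X):
    K,R,t=E;p=K@(R@np.asarray(X,float)+t);return p[:2]/p[2]
def snap(n,f,crop=None,k=1):
    s=readout.state();im=grab_frame(n);
    if crop: im=im[crop[1]:crop[3],crop[0]:crop[2]]
    if k!=1: im=cv2.resize(im,None,fx=k,fy=k,interpolation=cv2.INTER_CUBIC)
    cv2.imwrite("pics/"+f,im);return s
E
python3 - <<'E'
from h import *
np.set_printoptions(precision=4,suppress=True)
Et=ext("top");Es=ext("scene")
t=lambda u,v:(80+(u+.5)/2.5-.5,205+(v+.5)/2.5-.5)
s=lambda u,v:(190+(u+.5)/3-.5,140+(v+.5)/3-.5)
c=[p2w(Et,t(*p),.03) for p in[(264,152),(372,126),(386,180),(276,209)]]
for q in c:print(q)
print("case",np.mean(c,0),np.degrees(np.arctan2(*(c[0]-c[1])[[1,0]])),np.degrees(np.arctan2(*(c[3]-c[2])[[1,0]])))
for n,p,z in[("ink",(482,77),.084),("saucer",(476,100),.007),("white",(341,155),.101),("jar",(295,174),.059),("handle",(738,123),.113),("cup",(625,168),.016),("can",(166,172),.063),("h1",(738,92),.113),("h2",(740,154),.113),("blackdish",(365,57),.03)]:
    print(n,p2w(Et,t(*p),z))
print("scene")
for n,p,z in[("ink",(297,163),.084),("white",(274,281),.101),("jar",(246,368),.059),("cup",(455,176),.016),("handle",(482,42),.113)]:
    print(n,p2w(Es,s(*p),z))
E
```

```text
[0.4876 0.3752 0.03  ]
[0.5091 0.2651 0.03  ]
[0.4545 0.2526 0.03  ]
[0.4308 0.3633 0.03  ]
case [0.4705 0.314  0.03  ] 101.04783336523992 102.09961602562785
ink [0.5467 0.1535 0.084 ]
saucer [0.5338 0.1566 0.007 ]
white [0.4763 0.2907 0.101 ]
jar [0.4628 0.3399 0.059 ]
handle [ 0.489  -0.0809  0.113 ]
cup [0.4567 0.0087 0.016 ]
can [0.4699 0.465  0.063 ]
h1 [ 0.5179 -0.0843  0.113 ]
h2 [ 0.4605 -0.0794  0.113 ]
blackdish [0.5806 0.2703 0.03  ]
scene
ink [0.5458 0.1527 0.084 ]
white [0.4753 0.2923 0.101 ]
jar [0.4624 0.3434 0.059 ]
cup [0.4571 0.0072 0.016 ]
handle [ 0.4879 -0.0723  0.113 ]
```

```bash
cat >> h.py <<'E'
def go(pos,yaw,st=None):
    st=st or readout.state()
    R=Ro.from_euler('xyz',st["tcp_rot"]).as_matrix();G=Ro.from_euler('xyz',[np.pi,0,yaw]).as_matrix()
    print("slide",np.round(R.T@(np.asarray(pos)-st["position"])*1000,1),"ang",np.round(Ro.from_matrix(R.T@G).as_rotvec(),4))
def show():
    s=readout.state();print("t",round(s["t"],2),"p",np.round(s["position"]*1000,1),"rot",np.round(s["tcp_rot"],4),"F",np.round(s["force"],1),"op",round(s["opening"]*1000,1),"q",np.round(s["qpos"],2))
E
python3 - <<'E'
from h import *
np.set_printoptions(precision=3,suppress=True)
Et=ext("top");Es=ext("scene")
t=lambda u,v:(80+(u+.5)/2.5-.5,205+(v+.5)/2.5-.5)
s=lambda u,v:(190+(u+.5)/3-.5,140+(v+.5)/3-.5)
print("shade",p2w(Es,(205,240),0),"pots",p2w(Es,s(345,185),0),p2w(Es,s(150,195),0),p2w(Es,s(285,145),0),"cupgrey",p2w(Es,s(177,225),0))
print("cover lip corners",[p2w(Es,s(*p),0) for p in[(395,122),(512,165),(552,130)]],[p2w(Et,t(*p),0) for p in[(683,192),(755,192)]])
go([.45,.28,.28],.2)
E
```

```text
shade [0.663 0.351 0.   ] pots [0.54  0.067 0.   ] [0.678 0.193 0.   ] [0.619 0.053 0.   ] cupgrey [0.633 0.209 0.   ]
cover lip corners [array([ 0.551, -0.047,  0.   ]), array([ 0.427, -0.06 ,  0.   ]), array([ 0.418, -0.136,  0.   ])] [array([ 0.43 , -0.052,  0.   ]), array([ 0.427, -0.126,  0.   ])]
slide [-684.  -518.6  -48.4] ang [-0.001  0.001 -1.422]
```

```bash
python3 -m handwheel '{"slide":[[-20,-15,-10],[-55,-40,-25],[-90,-70,-48],[-128,-97,-48],[-166,-126,-48],[-204,-155,-48],[-242,-184,-48],[-280,-213,-48],[-315,-240,-48],[-342,-259,-48]],"angular":[[0,0,-0.05],[0,0,-0.12],[0,0,-0.2],[0,0,-0.28],[0,0,-0.36],[0,0,-0.44],[0,0,-0.52],[0,0,-0.6],[0,0,-0.66],[0,0,-0.71]],"gripper":[-0.5,-0.5,-0.5,-0.5,-0.5,-0.5,-0.5,-0.5,-0.5,-0.5]}'; python3 -c "
from h import *;show();go([.45,.28,.28],.2)"
```

```text
t: 1.15
position: [0.323, -0.1282, 0.2793]
tcp_rot: [-3.141, -0.0, -0.509]
force: [0.2, -0.3, 0.4]
opening: 0.064
t 1.15 p [ 323.  -128.2  279.3] rot [-3.1411e+00 -2.0000e-04 -5.0860e-01] F [ 0.2 -0.3  0.4] op 64.0 q [-0.41 -0.08  1.92  0.    1.31  0.1 ]
slide [ -87.9 -418.3   -0.5] ang [-4.000e-04 -4.000e-04 -7.086e-01]
```

```bash
python3 -m handwheel '{"slide":[[-5,-25,0],[-14,-68,0],[-24,-115,0],[-34,-162,0],[-44,-209,0],[-54,-256,0],[-64,-303,0],[-74,-350,0],[-82,-390,0],[-88,-418,0]],"angular":[[0,0,-0.05],[0,0,-0.12],[0,0,-0.2],[0,0,-0.28],[0,0,-0.36],[0,0,-0.44],[0,0,-0.52],[0,0,-0.6],[0,0,-0.66],[0,0,-0.71]],"gripper":[-0.4,-0.4,-0.4,-0.4,-0.4,-0.4,-0.4,-0.4,-0.4,-0.4]}'; python3 -c "
from h import *;show();snap('wrist','w1.png');show()"
```

```text
t: 2.15
position: [0.4514, 0.2797, 0.2786]
tcp_rot: [-3.142, 0.001, 0.202]
force: [-0.7, -0.7, 0.5]
opening: 0.0598
t 2.15 p [451.4 279.7 278.6] rot [-3.1416e+00  6.0000e-04  2.0210e-01] F [-0.7 -0.7  0.5] op 59.8 q [0.53 0.22 1.58 0.   1.34 0.33]
t 2.2 p [452.7 282.9 278.2] rot [-3.1383e+00 -1.1000e-03  2.0450e-01] F [1.8 3.2 0.2] op 59.7 q [0.54 0.23 1.58 0.   1.34 0.33]
```

View pics/w1.png

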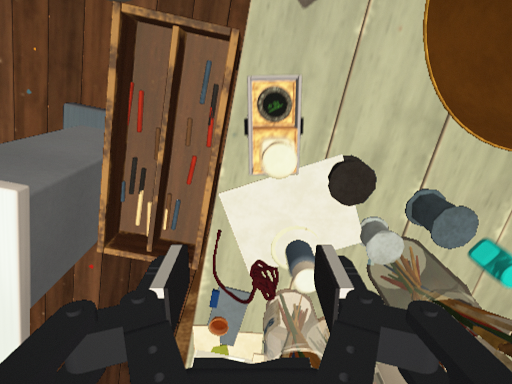

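```bash
python3 - <<'E'
from h import *
a=cv2.imread("pics/w1.png")[65:215,205:395];cv2.imwrite("pics/w1c.png",cv2.resize(a,None,fx=4,fy=4,interpolation=cv2.INTER_CUBIC))
E
```

```text
(no output)
```

View pics/w1c.png

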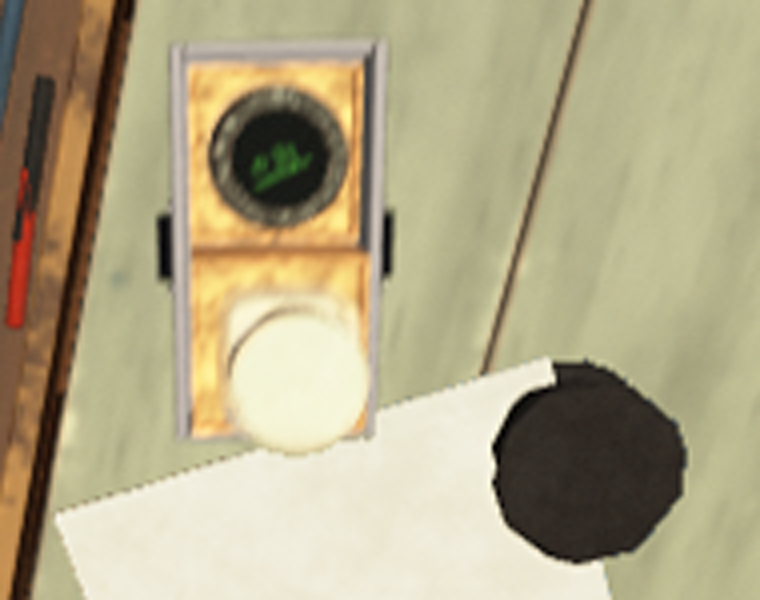

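```bash
python3 - <<'E'
from h import *
np.set_printoptions(precision=4,suppress=True)
st=dict(position=np.array([.4514,.2797,.2786]),tcp_rot=np.array([-3.1416,.0006,.2021]))
E=ext("wrist",st);c=lambda u,v:(205+(u+.5)/4-.5,65+(v+.5)/4-.5)
P=[p2w(E,c(*p),.03) for p in[(170,44),(386,40),(374,437),(179,437)]]
print(P,np.mean(P,0))
ang=lambda a,b:np.degrees(np.arctan2(*(b-a)[[1,0]]))
print(ang(P[3],P[0])-90,ang(P[2],P[1])-90,ang(P[0],P[1]),ang(P[3],P[2]))
print("jar",p2w(E,c(279,156),.059),"white",p2w(E,c(300,379),.101))
n=[p2w(E,c(*p),.023) for p in[(160,247),(394,243)]];print("noses",n,np.mean(n,0),ang(*n))
print("ink",p2w(E,(303,283),.084)); show(); go([.476,.2915,.16],.2)
E
```

```text
[array([0.4281, 0.3666, 0.03  ]), array([0.4876, 0.3799, 0.03  ]), array([0.5126, 0.2669, 0.03  ]), array([0.4534, 0.2547, 0.03  ])] [0.4704 0.317  0.03  ]
12.770678931278994 12.472622793422133 12.600239634693184 11.63737536398825
jar [0.4629 0.3441 0.059 ] white [0.4768 0.2942 0.101 ]
noses [array([0.4364, 0.3097, 0.023 ]), array([0.5051, 0.325 , 0.023 ])] [0.4707 0.3173 0.023 ] 12.585385706814742
ink [0.5406 0.1498 0.084 ]
t 2.2 p [452.7 282.9 278.2] rot [-3.1383 -0.0011  0.2045] F [1.8 3.2 0.2] op 59.7 q [0.54 0.23 1.58 0.   1.34 0.33]
slide [ 24.5  -3.3 118.3] ang [-0.0033 -0.0011  0.0045]
```

```bash
python3 -m handwheel '{"slide":[[5,0,10],[10,0,35],[15,0,65],[20,0,95],[24,-1,115],[24,-2,118],[24,-2,118],[24,-2,118],[24,-2,118],[24,-2,118]],"angular":[[0,0,-0.01],[0,0,-0.013],[0,0,-0.013],[0,0,-0.013],[0,0,-0.013],[0,0,-0.013],[0,0,-0.013],[0,0,-0.013],[0,0,-0.013],[0,0,-0.013]],"gripper":[-0.4,-0.4,-0.4,-0.4,-0.4,-0.4,-0.4,-0.4,-0.4,-0.4]}'; python3 -c "
from h import *;show();snap('wrist','w2.png');show();go([.476,.292,.052],.216)"
```

```text
t: 3.2
position: [0.4746, 0.2838, 0.1624]
tcp_rot: [-3.141, -0.002, 0.211]
force: [-0.3, 1.2, -0.3]
opening: 0.0596
t 3.2 p [474.6 283.8 162.4] rot [-3.1411e+00 -2.0000e-03  2.1090e-01] F [-0.3  1.2 -0.3] op 59.6 q [ 0.52  0.34  1.72 -0.    1.08  0.31]
t 3.25 p [474.5 283.9 162.2] rot [-3.1412e+00 -1.6000e-03  2.1110e-01] F [-0.   0.3  0. ] op 59.4 q [ 0.52  0.34  1.72 -0.    1.08  0.31]
slide [  3.   -7.6 110.2] ang [-0.0004 -0.0016 -0.0049]
```

View pics/w2.png

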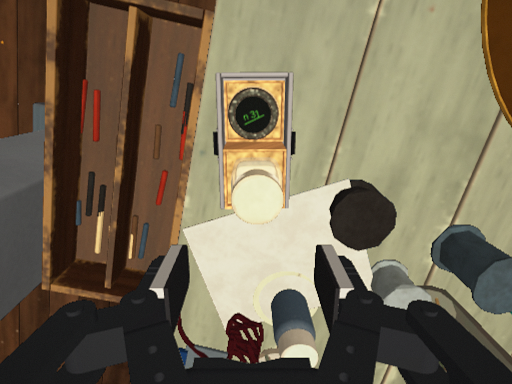

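```bash
python3 - <<'E'
from h import *
np.set_printoptions(precision=4,suppress=True)
st=dict(position=np.array([.4745,.2838,.1623]),tcp_rot=np.array([-3.1412,-.0017,.2110]))
E=ext("wrist",st)
print("jar",p2w(E,(253,113.5),.059),"white",p2w(E,(258,198),.101))
n=[p2w(E,p,.023) for p in[(213,143.5),(295,142.5)]];print("noses",n,np.mean(n,0))
P=[p2w(E,p,.03) for p in[(217.5,73),(293,72),(289,208),(219,208)]];print(P,np.mean(P,0))
E
```

```text
jar [0.4631 0.3425 0.059 ] white [0.477 0.293 0.101]
noses [array([0.4353, 0.3076, 0.023 ]), array([0.5046, 0.3234, 0.023 ])] [0.47   0.3155 0.023 ]
[array([0.4296, 0.365 , 0.03  ]), array([0.4879, 0.3783, 0.03  ]), array([0.513 , 0.2659, 0.03  ]), array([0.4513, 0.2526, 0.03  ])] [0.4705 0.3154 0.03  ]
```

```bash
python3 -m handwheel '{"slide":[[4,-8,5],[4,-8,20],[4,-8,40],[4,-8,60],[4,-8,80],[4,-8,95],[4,-8,105],[4,-8,109],[4,-8,109],[4,-8,109]],"angular":[[0,0,-0.005],[0,0,-0.005],[0,0,-0.005],[0,0,-0.005],[0,0,-0.005],[0,0,-0.005],[0,0,-0.005],[0,0,-0.005],[0,0,-0.005],[0,0,-0.005]],"gripper":[-0.4,-0.4,-0.4,-0.4,-0.4,-0.4,-0.4,-0.4,-0.4,0.4]}' && python3 -m handwheel '{"slide":[[0,0,0],[0,0,0],[0,0,0],[0,0,0],[0,0,0],[0,0,0],[0,0,-5],[0,0,-15],[0,0,-30],[0,0,-45]],"angular":[[0,0,0],[0,0,0],[0,0,0],[0,0,0],[0,0,0],[0,0,0],[0,0,0],[0,0,0],[0,0,0],[0,0,0]],"gripper":[0.6,0.6,0.6,0.6,0.6,0.6,0.6,0.6,0.6,0.6]}'; python3 -c "
from h import *;show();snap('wrist','w3.png');show()"
```

```text
t: 4.25
position: [0.477, 0.2928, 0.0529]
tcp_rot: [-3.141, -0.001, 0.216]
force: [0.1, 0.1, 0.0]
opening: 0.0466
t: 5.25
position: [0.4762, 0.2921, 0.0979]
tcp_rot: [3.141, 0.001, 0.216]
force: [-0.4, 0.0, -1.5]
opening: 0.0359
t 5.25 p [476.2 292.1  97.9] rot [3.1412e+00 9.0000e-04 2.1600e-01] F [-0.4  0.  -1.5] op 35.9 q [ 0.53  0.41  1.79 -0.    0.94  0.31]
t 5.3 p [477.7 293.  100.5] rot [-3.1404 -0.0041  0.2159] F [0.9 0.5 0.8] op 35.5 q [ 0.53  0.41  1.79 -0.    0.94  0.31]
```

View pics/w3.png

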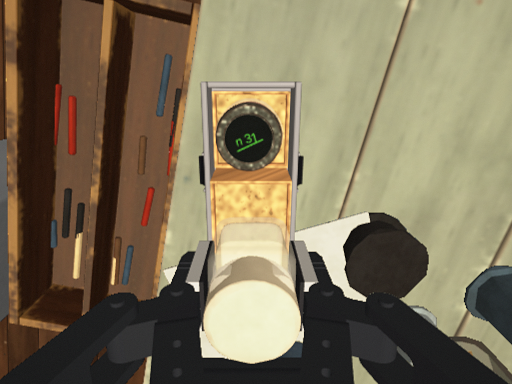

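```bash
python3 -c "
from h import *;go([.465,.205,.0185],.216)
Et=ext('top')
for u in(180,210,240,270): print(p2w(Et,(u,297),0)[:2])"
```

```text
slide [-31.6  83.4  81.8] ang [-0.0012 -0.0041 -0.0001]
[0.41068041 0.394072  ]
[0.40739961 0.31726533]
[0.40412039 0.24049602]
[0.40084278 0.16376404]
```

```bash
python3 -m handwheel '{"slide":[[-4,10,0],[-10,28,0],[-17,46,0],[-24,64,0],[-29,78,0],[-31,83,8],[-31,83,25],[-31,83,43],[-31,83,58],[-31,83,68]],"angular":[[0,0,0],[0,0,0],[0,0,0],[0,0,0],[0,0,0],[0,0,0],[0,0,0],[0,0,0],[0,0,0],[0,0,0]],"gripper":[0.6,0.6,0.6,0.6,0.6,0.6,0.6,0.6,0.6,0.6]}'; python3 -c "
from h import *;show();go([.465,.205,.0185],.216)"
```

```text
t: 6.3
position: [0.4633, 0.2041, 0.0277]
tcp_rot: [3.141, 0.002, 0.216]
force: [0.9, 0.3, -1.3]
opening: 0.0357
t 6.3 p [463.3 204.1  27.7] rot [3.1413e+00 2.0000e-03 2.1570e-01] F [ 0.9  0.3 -1.3] op 35.7 q [0.39 0.44 1.98 0.   0.72 0.18]
slide [ 1.9 -0.5  9.2] ang [ 0.0003  0.002  -0.0003]
```

```bash
python3 -m handwheel '{"slide":[[0,0,0],[0,0,2],[0,0,4],[0,0,6],[0,0,8],[0,0,9],[0,0,10],[0,0,11],[0,0,11],[0,0,11]],"angular":[[0,0,0],[0,0,0],[0,0,0],[0,0,0],[0,0,0],[0,0,0],[0,0,0],[0,0,0],[0,0,0],[0,0,0]],"gripper":[0.6,0.6,0.6,0.6,0.6,0.6,0.6,0.6,0.6,0.6]}'; python3 -c "
from h import *;show()"
```

```text
t: 7.3
position: [0.464, 0.2047, 0.0183]
tcp_rot: [3.141, -0.0, 0.216]
force: [0.2, 0.3, -1.2]
opening: 0.0359
t 7.3 p [464.  204.7  18.3] rot [ 3.1415 -0.      0.216 ] F [ 0.2  0.3 -1.2] op 35.9 q [ 0.39  0.45  1.99 -0.    0.7   0.18]
```

```bash
python3 -m handwheel '{"slide":[[0,0,0.7],[0,0,1.2],[0,0,1.2],[0,0,1.2],[0,0,1.2],[0,0,1.2],[0,0,-5],[0,0,-25],[0,0,-50],[0,0,-80]],"angular":[[0,0,0],[0,0,0],[0,0,0],[0,0,0],[0,0,0],[0,0,0],[0,0,0],[0,0,0],[0,0,0],[0,0,0]],"gripper":[0.6,0.6,-0.4,-0.4,-0.4,-0.4,-0.4,-0.4,-0.4,-0.4]}'; python3 -c "
from h import *;show();s=snap('wrist','w4.png');show();go([.4634,.342,.12],.216);go([.4634,.342,.033],.216)"
```

```text
t: 8.3
position: [0.4634, 0.2044, 0.0989]
tcp_rot: [3.141, 0.002, 0.216]
force: [-0.3, 0.1, 0.1]
opening: 0.06
t 8.3 p [463.4 204.4  98.9] rot [3.1412e+00 1.8000e-03 2.1600e-01] F [-0.3  0.1  0.1] op 60.0 q [ 0.39  0.34  1.91 -0.    0.9   0.18]
t 8.35 p [466.6 205.7 104. ] rot [-3.1402 -0.0084  0.216 ] F [2.4 0.9 3.3] op 59.6 q [ 0.39  0.33  1.9  -0.    0.9   0.18]
slide [  26.2 -133.8  -15.6] ang [-0.0014 -0.0084 -0.    ]
slide [  25.5 -133.7   71.4] ang [-0.0014 -0.0084 -0.    ]
```

View pics/w4.png

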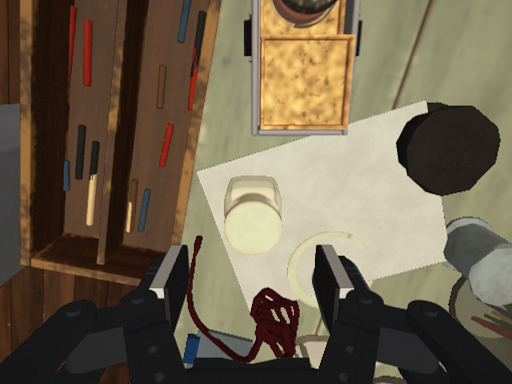

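```bash
python3 - <<'E'
from h import *
st=dict(position=np.array([.4634,.2044,.0989]),tcp_rot=np.array([3.1412,.0018,.216]))
E=ext("wrist",st);print(w2p(E,[.4645,.2046,.065]),w2p(E,[.545,.153,.084]),w2p(E,[.545,.153,.01]))
snap("scene","s1.png",(210,150,370,310),4)
show()
E
```

```text
[253.55757843 226.81874504] [366.0929174  343.62225578] [336.09353487 275.37044439]
t 8.4 p [466.6 205.8 102.3] rot [-3.1401 -0.0086  0.216 ] F [ 0.2 -0.  -0.9] op 59.8 q [ 0.39  0.34  1.9  -0.    0.89  0.18]
```

View pics/s1.png

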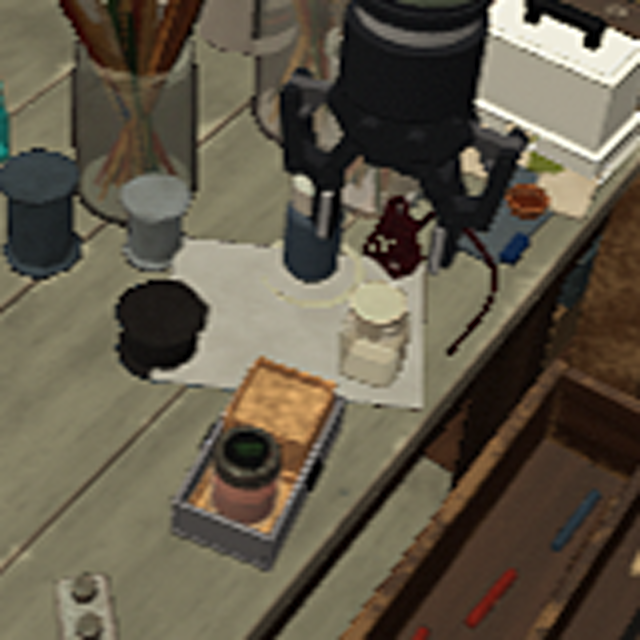

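```bash
python3 -m handwheel '{"slide":[[3,-15,-5],[9,-45,-5],[15,-80,-5],[21,-110,-5],[25,-130,0],[26,-134,15],[26,-134,30],[26,-134,42],[26,-134,50],[26,-134,50]],"angular":[[0,0,0],[0,0,0],[0,0,0],[0,0,0],[0,0,0],[0,0,0],[0,0,0],[0,0,0],[0,0,0],[0,0,0]],"gripper":[-0.4,-0.4,-0.4,-0.4,-0.4,-0.4,-0.4,-0.4,-0.4,-0.4]}'; python3 -c "
from h import *;show();snap('wrist','w5.png');show();go([.4634,.342,.033],.216)"
```

```text
t: 9.4
position: [0.4598, 0.3407, 0.0467]
tcp_rot: [3.14, 0.003, 0.216]
force: [-0.3, -0.5, 0.2]
opening: 0.0597
t 9.4 p [459.8 340.7  46.7] rot [3.1403e+00 3.0000e-03 2.1590e-01] F [-0.3 -0.5  0.2] op 59.7 q [ 0.62  0.49  1.81 -0.    0.84  0.4 ]
t 9.45 p [460.4 341.   47.7] rot [3.141e+00 1.300e-03 2.157e-01] F [ 0.2  1.4 -0.4] op 59.6 q [0.62 0.49 1.81 0.   0.84 0.4 ]
slide [ 3.2 -0.4 14.7] ang [ 0.0005  0.0013 -0.0003]
```

View pics/w5.png

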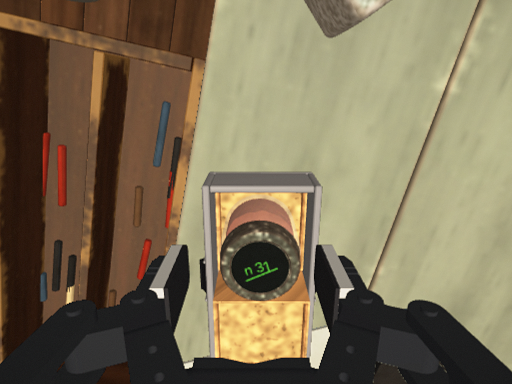

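```bash
python3 -m handwheel '{"slide":[[1,0,1],[3,-0.5,4],[3,-0.5,8],[3,-0.5,11],[3,-0.5,14],[3,-0.5,15],[3,-0.5,15],[3,-0.5,15],[3,-0.5,15],[3,-0.5,15]],"angular":[[0,0,0],[0,0,0],[0,0,0],[0,0,0],[0,0,0],[0,0,0],[0,0,0],[0,0,0],[0,0,0],[0,0,0]],"gripper":[-0.4,-0.4,-0.4,-0.4,-0.4,-0.4,-0.4,0.5,0.5,0.5]}';python3 -m handwheel '{"slide":[[0,0,0],[0,0,0],[0,0,0],[0,0,0],[0,0,0],[0,0,0],[0,0,-5],[0,0,-15],[0,0,-32],[0,0,-50]],"angular":[[0,0,0],[0,0,0],[0,0,0],[0,0,0],[0,0,0],[0,0,0],[0,0,0],[0,0,0],[0,0,0],[0,0,0]],"gripper":[0.5,0.5,0.5,0.5,0.5,0.5,0.5,0.5,0.5,0.5]}'; python3 -c "
from h import *;show();snap('wrist','w6.png');show();go([.4762,.290,.080],.216)"
```

```text
t: 10.45
position: [0.4636, 0.3424, 0.0339]
tcp_rot: [-3.141, -0.001, 0.216]
force: [-1.0, -0.8, 4.8]
opening: 0.038
t: 11.45
position: [0.4633, 0.3421, 0.0838]
tcp_rot: [3.141, 0.001, 0.216]
force: [1.0, -0.1, -1.2]
opening: 0.0377
t 11.45 p [463.3 342.1  83.8] rot [3.1411e+00 8.0000e-04 2.1600e-01] F [ 1.  -0.1 -1.2] op 37.7 q [ 0.62  0.45  1.76 -0.    0.93  0.4 ]
t 11.5 p [465.  343.4  87.1] rot [-3.1395 -0.0051  0.216 ] F [1.  0.3 0.5] op 37.8 q [ 0.62  0.45  1.76 -0.    0.93  0.4 ]
slide [-0.6 54.5  7. ] ang [-0.0021 -0.0051  0.    ]
```

View pics/w6.png

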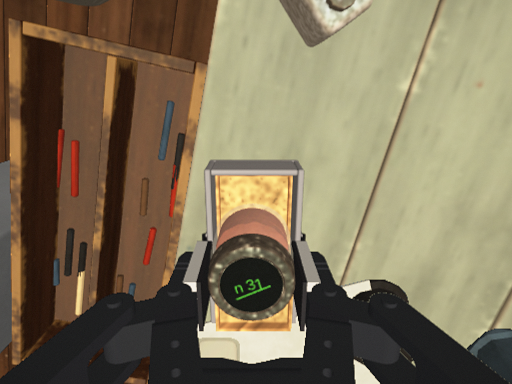

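```bash
python3 -m handwheel '{"slide":[[0,10,0],[0,25,0],[1,40,0],[1,50,0],[1,54,0],[1,54,2],[1,54,8],[1,54,14],[1,54,18],[1,54,18]],"angular":[[0,0,0],[0,0,0],[0,0,0],[0,0,0],[0,0,0],[0,0,0],[0,0,0],[0,0,0],[0,0,0],[0,0,0]],"gripper":[0.5,0.5,0.5,0.5,0.5,0.5,0.5,0.5,0.5,0.5]}'; python3 -c "
from h import *;show();snap('wrist','w7.png');show();go([.4762,.290,.0605],.216)"
```

```text
t: 12.5
position: [0.4754, 0.2897, 0.0643]
tcp_rot: [3.141, 0.002, 0.217]
force: [-0.1, -0.2, -1.0]
opening: 0.0374
t 12.5 p [475.4 289.7  64.3] rot [3.1409e+00 1.9000e-03 2.1650e-01] F [-0.1 -0.2 -1. ] op 37.4 q [ 0.53  0.45  1.83 -0.    0.86  0.31]
t 12.55 p [475.7 289.9  64.7] rot [3.1412e+00 1.0000e-03 2.1650e-01] F [-0.3  0.  -1.7] op 37.6 q [ 0.53  0.45  1.83 -0.    0.86  0.31]
slide [ 0.5 -0.   4.2] ang [0.0004 0.001  0.0005]
```

View pics/w7.png

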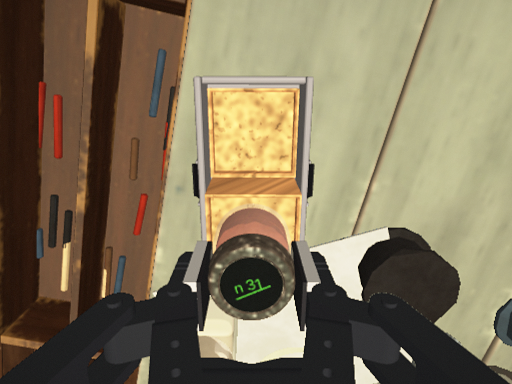

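```bash
python3 -m handwheel '{"slide":[[0,0,1],[0,0,2],[0,0,3],[0,0,3.5],[0,0,4],[0,0,4.5],[0,0,5],[0,0,5],[0,0,5],[0,0,5]],"angular":[[0,0,0],[0,0,0],[0,0,0],[0,0,0],[0,0,0],[0,0,0],[0,0,0],[0,0,0],[0,0,0],[0,0,0]],"gripper":[0.5,0.5,0.5,0.5,0.5,0.5,0.5,0.5,0.5,0.5]}'; python3 -c "
from h import *;show()"
```

```text
t: 13.55
position: [0.4761, 0.2897, 0.0609]
tcp_rot: [3.142, -0.0, 0.216]
force: [-0.9, -0.9, 5.7]
opening: 0.0374
t 13.55 p [476.1 289.7  60.9] rot [ 3.1415e+00 -4.0000e-04  2.1600e-01] F [-0.9 -0.9  5.7] op 37.4 q [ 0.53  0.45  1.83 -0.    0.85  0.31]
```

```bash
python3 -m handwheel '{"slide":[[0,0,0],[0,0,0],[0,0,0],[0,0,0],[0,0,-5],[0,0,-20],[0,0,-50],[-5,8,-85],[-15,20,-115],[-20,30,-130]],"angular":[[0,0,0],[0,0,0],[0,0,0],[0,0,0],[0,0,0],[0,0,0],[0,0,0],[0,0,0],[0,0,0],[0,0,0]],"gripper":[-0.4,-0.4,-0.4,-0.4,-0.4,-0.4,-0.4,-0.4,-0.4,-0.4]}'; python3 - <<'E'
from h import *
np.set_printoptions(precision=3,suppress=True)
show();snap('wrist','w8.png');show()
Et=ext("top")
t=lambda u,v:(80+(u+.5)/2.5-.5,205+(v+.5)/2.5-.5)
for p in[(545,60),(540,50),(560,100),(600,20)]:
    print([p2w(Et,t(*p),z)[:2] for z in(0,.1,.15,.2,.25)])
E
```

```text
t: 14.55
position: [0.4635, 0.2561, 0.1933]
tcp_rot: [-3.141, -0.004, 0.216]
force: [1.3, -0.1, 0.3]
opening: 0.0598
t 14.55 p [463.5 256.1 193.3] rot [-3.14  -0.004  0.216] F [ 1.3 -0.1  0.3] op 59.8 q [ 0.48  0.27  1.73 -0.    1.13  0.27]
t 14.6 p [463.7 255.  194.5] rot [-3.141 -0.006  0.216] F [ 0.4 -1.2  0.8] op 59.6 q [ 0.48  0.27  1.73 -0.    1.13  0.27]
[array([0.574, 0.08 ]), array([0.558, 0.093]), array([0.55 , 0.099]), array([0.542, 0.106]), array([0.534, 0.112])]
[array([0.585, 0.085]), array([0.568, 0.097]), array([0.56 , 0.103]), array([0.551, 0.109]), array([0.542, 0.115])]
[array([0.531, 0.068]), array([0.519, 0.081]), array([0.513, 0.088]), array([0.507, 0.095]), array([0.502, 0.102])]
[array([0.615, 0.018]), array([0.595, 0.037]), array([0.585, 0.046]), array([0.575, 0.056]), array([0.565, 0.065])]
```

View pics/w8.png

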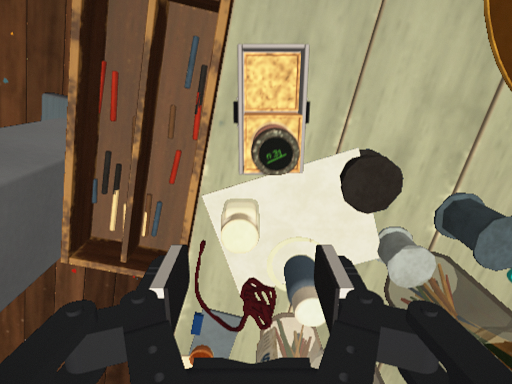

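```bash
cat >> h.py <<'E'
def go2(grasp,yaw,tilt,back=.019,st=None):
    """grasp point world, tilt>0: body leans to tool -y"""
    st=st or readout.state()
    R=Ro.from_euler('xyz',st["tcp_rot"]).as_matrix();G=Ro.from_euler('xyz',[np.pi,0,yaw]).as_matrix()@Ro.from_rotvec([-tilt,0,0]).as_matrix()
    pos=np.asarray(grasp)+back*G[:,2]
    print("tcp",np.round(pos,4),"slide",np.round(R.T@(pos-st["position"])*1000,1),"ang",np.round(Ro.from_matrix(R.T@G).as_rotvec(),4))
E
python3 - <<'E'
from h import *
np.set_printoptions(precision=4,suppress=True)
st=dict(position=np.array([.4635,.2561,.1933]),tcp_rot=np.array([-3.14,-.004,.216]))
E=ext("wrist",st);print(p2w(E,(308,312),.084),p2w(E,(293,262),.007),"jar",p2w(E,(275,150),.086),w2p(E,[.5462,.153,.084]),w2p(E,[.4762,.29,.086]))
go2([.546,.153,.135],.216,.2);go2([.546,.153,.055],.216,.2)
im=cv2.imread("pics/w8.png")[20:360,180:400];cv2.imwrite("pics/w8c.png",cv2.resize(im,None,fx=1.75,fy=1.75))
E
```

```text
[0.5404 0.1508 0.084 ] [0.5343 0.1572 0.007 ] jar [0.4747 0.2913 0.086 ] [314.6786 311.1867] [276.4623 152.0792]
tcp [0.5468 0.1493 0.1164] slide [ 58.1 121.   78.4] ang [-0.2005 -0.0057 -0.0009]
tcp [0.5468 0.1493 0.0364] slide [ 57.6 121.1 158.4] ang [-0.2005 -0.0057 -0.0009]
```

View pics/w8c.png

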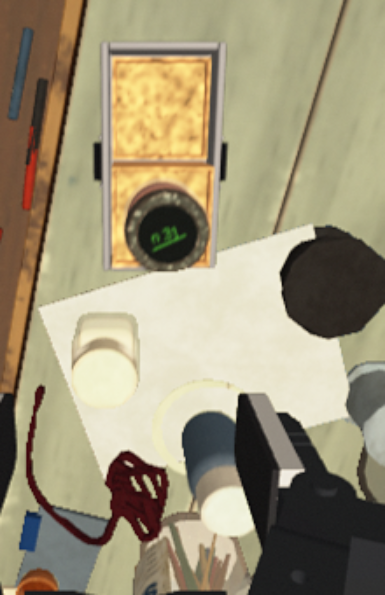

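```bash
python3 -m handwheel '{"slide":[[5,10,0],[14,30,0],[24,52,5],[34,74,15],[44,94,30],[52,110,48],[57,119,64],[58,121,74],[58,121,78],[58,121,78]],"angular":[[-0.03,0,0],[-0.06,0,0],[-0.09,0,0],[-0.12,0,0],[-0.15,0,0],[-0.18,0,0],[-0.2,0,0],[-0.2,0,0],[-0.2,0,0],[-0.2,0,0]],"gripper":[-0.4,-0.4,-0.4,-0.4,-0.4,-0.4,-0.4,-0.4,-0.4,-0.4]}'; python3 - <<'E'
from h import *
show();snap('wrist','w9.png');snap('scene','s2.png',(200,90,360,250),3.7);show()
go2([.546,.153,.055],.216,.2)
E
```

```text
t: 15.6
position: [0.545, 0.1506, 0.1117]
tcp_rot: [2.942, 0.001, 0.216]
force: [-0.5, 0.5, 0.3]
opening: 0.0599
t 15.6 p [545.  150.6 111.7] rot [2.9418e+00 1.3000e-03 2.1620e-01] F [-0.5  0.5  0.3] op 59.9 q [ 0.36  0.42  1.75 -0.23  1.01  0.27]
t 15.7 p [545.7 150.9 112.9] rot [ 2.9419e+00 -1.1000e-03  2.1650e-01] F [ 0.1 -0.5 -0.5] op 59.8 q [ 0.36  0.42  1.75 -0.23  1.01  0.27]
tcp [0.5468 0.1493 0.0364] slide [  0.7 -13.4  75.4] ang [-0.0003 -0.0012  0.0003]
```

View pics/w9.png

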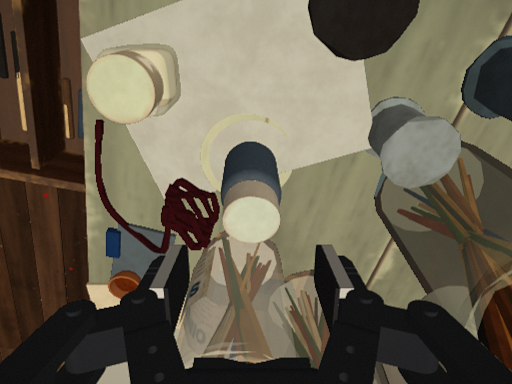

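View pics/s2.png

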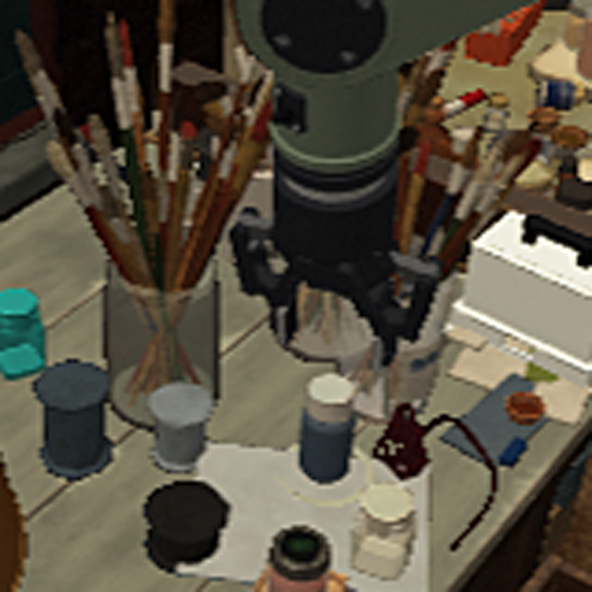

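```bash
python3 -m handwheel '{"slide":[[0,-1.5,8],[0,-4,22],[0,-7,38],[0,-9.5,53],[0,-11.5,65],[0,-12.8,72],[0,-13.4,75],[0,-13.4,75],[0,-13.4,75],[0,-13.4,75]],"angular":[[0,0,0],[0,0,0],[0,0,0],[0,0,0],[0,0,0],[0,0,0],[0,0,0],[0,0,0],[0,0,0],[0,0,0]],"gripper":[-0.4,-0.4,-0.4,-0.4,-0.4,-0.4,-0.4,-0.4,-0.4,-0.4]}'; python3 - <<'E'
from h import *
show();snap('wrist','w10.png');snap('scene','s3.png',(200,90,360,250),3.7);show()
go2([.546,.153,.055],.216,.2)
E
```

```text
t: 16.7
position: [0.5463, 0.1488, 0.0367]
tcp_rot: [2.942, -0.001, 0.216]
force: [0.2, -0.7, 0.1]
opening: 0.0596
t 16.7 p [546.3 148.8  36.7] rot [ 2.9416e+00 -1.3000e-03  2.1610e-01] F [ 0.2 -0.7  0.1] op 59.6 q [ 0.36  0.51  1.83 -0.27  0.85  0.32]
t 16.8 p [546.2 148.7  36.6] rot [ 2.9416e+00 -1.0000e-03  2.1600e-01] F [-0.2 -0.6  0.6] op 59.9 q [ 0.36  0.51  1.83 -0.27  0.85  0.32]
tcp [0.5468 0.1493 0.0364] slide [ 0.7 -0.5  0.1] ang [-0.     -0.001  -0.0002]
```

View pics/w10.png

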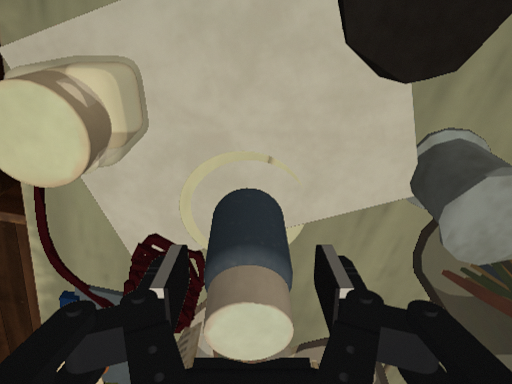

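View pics/s3.png

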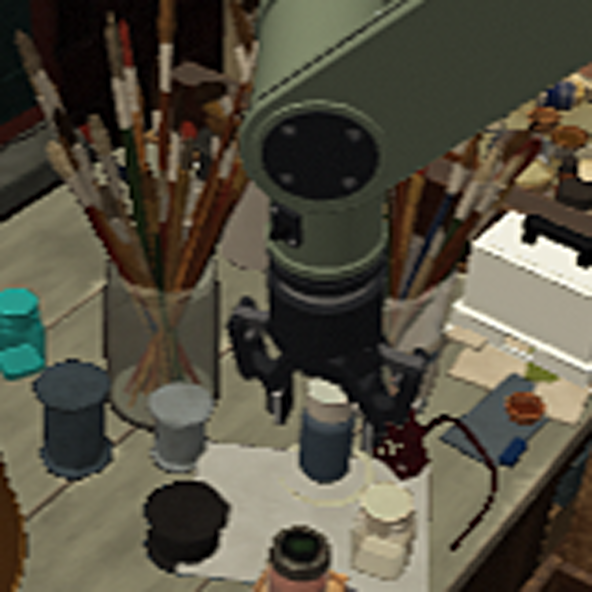

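```bash
python3 -m handwheel '{"slide":[[0,0,0],[0,0,0],[0,0,0],[0,0,0],[0,0,0],[0,0,0],[0,1,-5],[0,3.5,-17],[0,8,-40],[0,12.5,-62]],"angular":[[0,0,0],[0,0,0],[0,0,0],[0,0,0],[0,0,0],[0,0,0],[0,0,0],[0,0,0],[0,0,0],[0,0,0]],"gripper":[0.55,0.55,0.55,0.55,0.55,0.55,0.55,0.55,0.55,0.55]}'; python3 - <<'E'
from h import *
show();snap('wrist','w11.png');show()
go2([.4646,.3415,.105],.216,.2)
go2([.4646,.3415,.057],.216,.2)
E
```

```text
t: 17.8
position: [0.5457, 0.1487, 0.1003]
tcp_rot: [2.942, 0.001, 0.216]
force: [0.1, -0.4, -0.4]
opening: 0.0355
t 17.8 p [545.7 148.7 100.3] rot [2.9416e+00 6.0000e-04 2.1610e-01] F [ 0.1 -0.4 -0.4] op 35.5 q [ 0.36  0.43  1.76 -0.24  0.99  0.28]
t 17.85 p [548.1 149.4 104.3] rot [ 2.9422 -0.007   0.2163] F [ 1.4 -0.4  2.1] op 35.8 q [ 0.36  0.43  1.76 -0.24  0.99  0.28]
tcp [0.4654 0.3378 0.0864] slide [ -40.5 -201.3  -22.6] ang [-0.0006 -0.0069 -0.0011]
tcp [0.4654 0.3378 0.0384] slide [ -40.8 -210.8   24.4] ang [-0.0006 -0.0069 -0.0011]
```

View pics/w11.png

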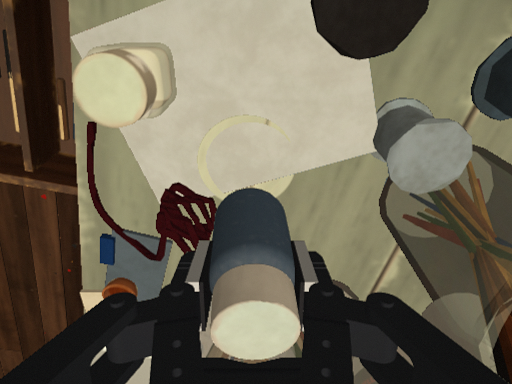

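```bash
python3 - <<'E'
from h import *
s=readout.state();s["position"]=np.array([.5462,.1489,.1003]);s["tcp_rot"]=np.array([2.9416,0,.216])
for z in(.16,.135):go2([.4646,.3415,z],.216,.2,st=s)
E
```

```text
tcp [0.4654 0.3378 0.1414] slide [ -38.4 -189.7  -80.4] ang [-0.  0.  0.]
tcp [0.4654 0.3378 0.1164] slide [ -38.4 -194.6  -55.9] ang [-0.  0.  0.]
```

```bash
python3 -m handwheel '{"slide":[[0,3,-15],[0,7,-33],[-3,-8,-45],[-9,-38,-51],[-16,-73,-58],[-23,-110,-65],[-30,-145,-71],[-35,-172,-76],[-38,-186,-79],[-38.4,-190,-80]],"angular":[[0,0,0],[0,0,0],[0,0,0],[0,0,0],[0,0,0],[0,0,0],[0,0,0],[0,0,0],[0,0,0],[0,0,0]],"gripper":[0.55,0.55,0.55,0.55,0.55,0.55,0.55,0.55,0.55,0.55]}'; python3 - <<'E'
from h import *
show();snap('wrist','w12.png');show()
go2([.4646,.3415,.070],.216,.2)
go2([.4646,.3415,.057],.216,.2)
E
```

```text
t: 18.85
position: [0.4645, 0.3389, 0.1399]
tcp_rot: [2.941, 0.0, 0.218]
force: [0.0, -0.4, -0.1]
opening: 0.0354
t 18.85 p [464.5 338.9 139.9] rot [2.9414e+00 1.0000e-04 2.1790e-01] F [ 0.  -0.4 -0.1] op 35.4 q [ 0.71  0.44  1.64 -0.19  1.17  0.57]
t 18.9 p [464.9 338.5 140. ] rot [ 2.9415e+00 -2.0000e-04  2.1720e-01] F [-0.1  0.4 -0.4] op 35.6 q [ 0.71  0.44  1.64 -0.19  1.17  0.57]
tcp [0.4654 0.3378 0.0514] slide [  0.3 -16.8  87. ] ang [ 0.0001 -0.0004  0.0012]
tcp [0.4654 0.3378 0.0384] slide [  0.3 -19.4  99.7] ang [ 0.0001 -0.0004  0.0012]
```

View pics/w12.png

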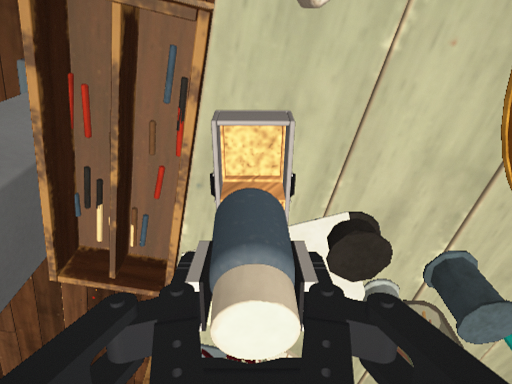

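```bash
python3 - <<'E'
from h import *
np.set_printoptions(precision=4,suppress=True)
d=np.array([-.2143,.9768,0])
def an(pos,rot,px,fz,toppx,topz):
    E=ext("wrist",dict(position=np.array(pos),tcp_rot=np.array(rot)))
    f=p2w(E,px,fz)-d*.0195; c=p2w(E,toppx,topz); return f,c
# at grasp w10: foot z .007 ; known
print(an([.5463,.1488,.0367],[2.9416,-.0013,.2161],(248,189),.007,(249,331),.084))
print(an([.4645,.3389,.1399],[2.9414,.0001,.2179],(250,189),.110,(255,328),.187))
E
```

```text
(array([0.5442, 0.1494, 0.007 ]), array([0.5444, 0.1535, 0.084 ]))
(array([0.4634, 0.3396, 0.11  ]), array([0.4644, 0.3454, 0.187 ]))
```

```bash
python3 -m handwheel '{"slide":[[0,-1,5],[0,-4,20],[0.5,-8,40],[0.5,-12,58],[0.5,-14,72],[0.5,-15.5,80],[0.5,-16.5,85],[0.5,-16.8,87],[0.5,-16.8,87],[0.5,-16.8,87]],"angular":[[0,0,0],[0,0,0],[0,0,0],[0,0,0],[0,0,0],[0,0,0],[0,0,0],[0,0,0],[0,0,0],[0,0,0]],"gripper":[0.55,0.55,0.55,0.55,0.55,0.55,0.55,0.55,0.55,0.55]}'; python3 - <<'E'
from h import *
show();snap('wrist','w13.png');snap('scene','s4.png',(200,190,360,310),4);show()
go2([.4646,.3415,.057],.216,.2)
E
```

```text
t: 19.9
position: [0.4661, 0.3374, 0.052]
tcp_rot: [2.942, -0.001, 0.216]
force: [0.5, 0.0, -1.2]
opening: 0.0357
t 19.9 p [466.1 337.4  52. ] rot [ 2.9421e+00 -1.1000e-03  2.1600e-01] F [ 0.5  0.  -1.2] op 35.7 q [ 0.7   0.53  1.74 -0.21  0.98  0.62]
t 20.0 p [466.  337.5  52. ] rot [ 2.942e+00 -1.100e-03  2.161e-01] F [ 0.5  1.  -0.4] op 35.9 q [ 0.7   0.53  1.74 -0.21  0.98  0.62]
tcp [0.4654 0.3378 0.0384] slide [-0.5 -3.2 13.2] ang [-0.0004 -0.001  -0.0001]
```

View pics/w13.png

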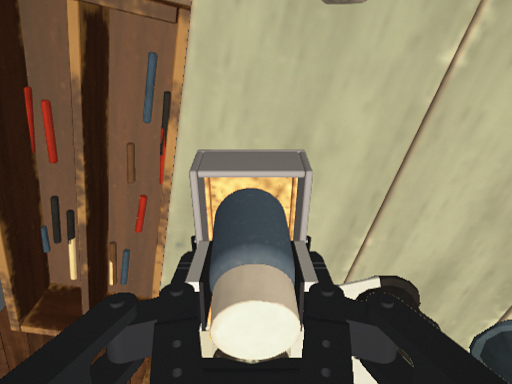

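View pics/s4.png

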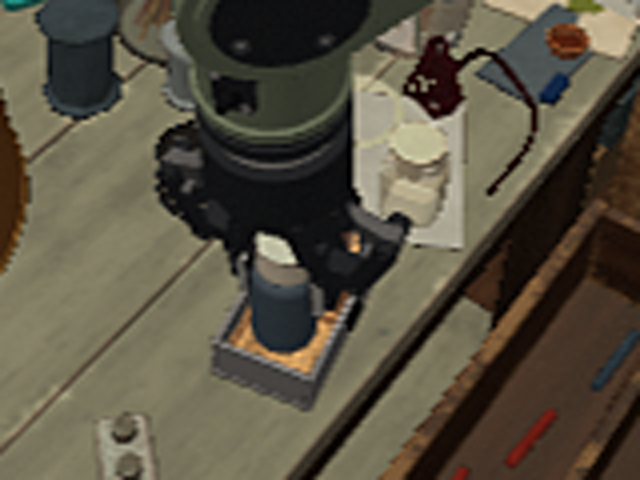

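```bash
python3 - <<'E'
from h import *
np.set_printoptions(precision=4,suppress=True)
d=np.array([-.2143,.9768,0])
E=ext("wrist",dict(position=np.array([.466,.3374,.052]),tcp_rot=np.array([2.942,-.0011,.216])))
print(p2w(E,(250,188),.022)-d*.0195)
for z,px in((.03,[(196,152),(308,152)]),(.017,[(207,178),(296,178)])): print([p2w(E,p,z) for p in px])
im=cv2.imread("pics/w13.png")[140:250,185:320];cv2.imwrite("pics/w13c.png",cv2.resize(im,None,fx=5,fy=5,interpolation=cv2.INTER_CUBIC))
E
```

```text
[0.4649 0.3387 0.022 ]
[array([0.4301, 0.3758, 0.03  ]), array([0.4829, 0.3874, 0.03  ])]
[array([0.4369, 0.3561, 0.017 ]), array([0.4846, 0.3666, 0.017 ])]
```

View pics/w13c.png

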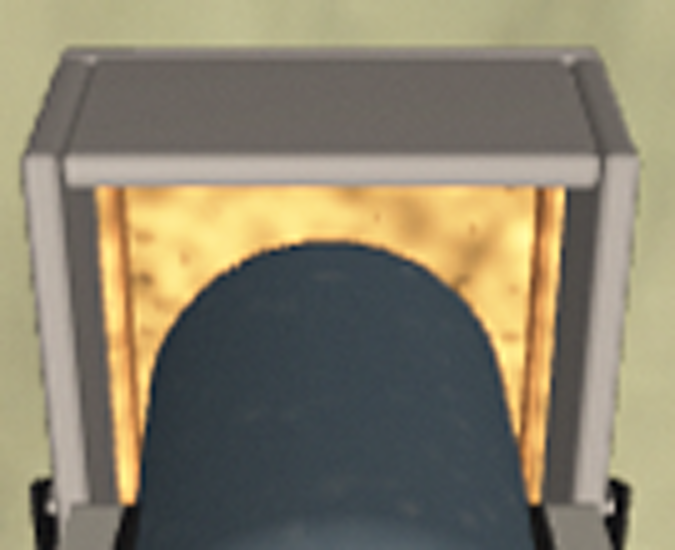

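```bash
python3 - <<'E'
from h import *
np.set_printoptions(precision=4,suppress=True)
d=np.array([-.2143,.9768,0])
E=ext("wrist",dict(position=np.array([.466,.3374,.052]),tcp_rot=np.array([2.942,-.0011,.216])))
a=np.array([p2w(E,p,.03) for p in[(189.5,170.5),(312,170.5)]]);print(a,a.mean(0)-d*.058, "low seat", a.mean(0)-d*.0315)
print("foot along d rel rim", (p2w(E,(250,188),.022)-d*.0195-a.mean(0))@d)
E
```

```text
[[0.4283 0.3653 0.03  ]
 [0.4878 0.3784 0.03  ]] [0.4705 0.3152 0.03  ] low seat [0.4648 0.3411 0.03  ]
foot along d rel rim -0.0338394169865009
```

```bash
python3 -m handwheel '{"slide":[[0,-1.5,1],[0,-2.1,3],[0,-2.7,6],[0,-3.3,9],[0,-3.7,11],[0,-4,12.5],[0,-4.2,13.3],[0,-4.2,13.7],[0,-4.2,13.7],[0,-4.2,13.7]],"angular":[[0,0,0],[0,0,0],[0,0,0],[0,0,0],[0,0,0],[0,0,0],[0,0,0],[0,0,0],[0,0,0],[0,0,0]],"gripper":[0.55,0.55,0.55,0.55,0.55,0.55,0.55,0.55,0.55,0.55]}'; python3 - <<'E'
from h import *
show()
E
```

```text
t: 21.0
position: [0.4653, 0.3385, 0.0388]
tcp_rot: [2.941, -0.0, 0.216]
force: [-4.0, -1.5, 10.5]
opening: 0.036
t 21.0 p [465.3 338.5  38.8] rot [ 2.9412e+00 -2.0000e-04  2.1570e-01] F [-4.  -1.5 10.5] op 36.0 q [ 0.71  0.55  1.75 -0.22  0.95  0.63]
```

```bash
python3 -m handwheel '{"slide":[[0,0,-0.5],[0,0,-0.5],[0,0,-0.5],[0,0,-0.5],[0,1,-5],[0,4,-20],[0,9,-45],[0,16,-80],[0,22,-110],[0,26,-130]],"angular":[[0,0,0],[0,0,0],[0,0,0],[0,0,0],[0,0,0],[0,0,0],[0,0,0],[0,0,0],[0,0,0],[0,0,0]],"gripper":[-0.4,-0.4,-0.4,-0.4,-0.4,-0.4,-0.4,-0.4,-0.4,-0.4]}'; python3 - <<'E'
from h import *
show();snap('wrist','w14.png');snap('scene','s5.png',(200,190,360,310),4);show()
go2([.4642,.2045,.11],.216,.2); go2([.4642,.2045,.038],.216,.2)
E
```

```text
t: 22.0
position: [0.466, 0.3394, 0.1725]
tcp_rot: [2.943, -0.003, 0.216]
force: [0.4, -0.2, -0.9]
opening: 0.0599
t 22.0 p [466.  339.4 172.5] rot [ 2.943  -0.0031  0.2161] F [ 0.4 -0.2 -0.9] op 59.9 q [ 0.71  0.41  1.6  -0.19  1.23  0.56]
t 22.1 p [466.8 340.1 173.2] rot [ 2.9447 -0.0064  0.2161] F [0.2 0.3 0.3] op 60.1 q [ 0.71  0.41  1.59 -0.19  1.23  0.56]
tcp [0.465  0.2008 0.0914] slide [-32.2 117.  106.6] ang [-0.0032 -0.0063 -0.0012]
tcp [0.465  0.2008 0.0194] slide [-32.6 103.  177.2] ang [-0.0032 -0.0063 -0.0012]
```

View pics/w14.png

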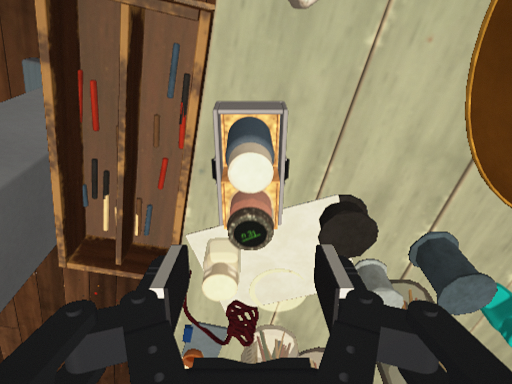

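View pics/s5.png

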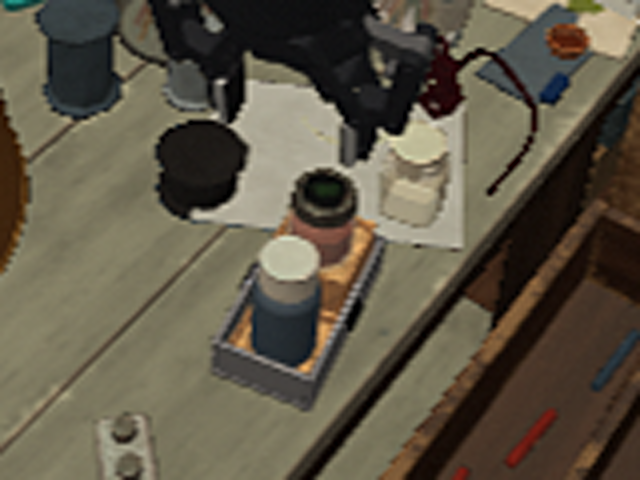

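```bash
python3 - <<'E'
from h import *
s=readout.state();s["position"]=np.array([.4664,.3397,.1728]);s["tcp_rot"]=np.array([2.9435,-.0045,.216])
E=ext("wrist",dict(position=np.array([.466,.3394,.1725]),tcp_rot=np.array([2.943,-.0031,.2161])))
print("ink",p2w(E,(250,172),.086),"jar",p2w(E,(250,228),.086),"white",p2w(E,(220,283),.065))
go2([.4642,.2045,.135],.216,.1,st=s)
E
```

```text
ink [0.46448671 0.34226693 0.086     ] jar [0.47496908 0.2941777  0.086     ] white [0.46366379 0.20949345 0.065     ]
tcp [0.4646 0.2026 0.1161] slide [-31.4 119.7  81.7] ang [ 0.0981 -0.0045 -0.0007]
```

```bash
python3 -m handwheel '{"slide":[[-4,15,0],[-9,33,3],[-14,52,10],[-19,71,22],[-24,90,38],[-28,106,56],[-30,115,70],[-31,119,79],[-31.4,119.7,81.7],[-31.4,119.7,81.7]],"angular":[[0.01,0,0],[0.03,0,0],[0.05,0,0],[0.07,0,0],[0.09,0,0],[0.1,0,0],[0.1,0,0],[0.1,0,0],[0.1,0,0],[0.1,0,0]],"gripper":[-0.4,-0.4,-0.4,-0.4,-0.4,-0.4,-0.4,-0.4,-0.4,-0.4]}'; python3 - <<'E'
from h import *
show();snap('wrist','w15.png');show()
go2([.4642,.2045,.042],.216,.1)
E
```

```text
t: 23.1
position: [0.463, 0.2015, 0.1129]
tcp_rot: [3.041, 0.001, 0.216]
force: [0.7, 0.5, 0.2]
opening: 0.0598
t 23.1 p [463.  201.5 112.9] rot [3.0414e+00 1.2000e-03 2.1570e-01] F [0.7 0.5 0.2] op 59.8 q [ 0.45  0.33  1.88 -0.12  0.96  0.3 ]
t 23.15 p [463.4 202.  113.4] rot [3.0416 0.     0.2163] F [ 0.6 -0.6 -0.7] op 59.9 q [ 0.45  0.33  1.88 -0.12  0.96  0.3 ]
tcp [0.4646 0.2026 0.0231] slide [ 1.3 -9.3 89.8] ang [-0.0001 -0.      0.0003]
```

View pics/w15.png

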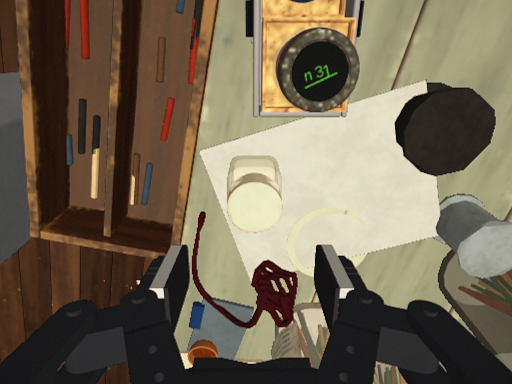

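```bash
python3 -m handwheel '{"slide":[[1,-1,8],[1,-3,25],[1,-5,45],[1,-7,65],[1,-8.2,79],[1,-9,87],[1,-9.3,89.5],[1,-9.3,89.5],[1,-9.3,89.5],[1,-9.3,89.5]],"angular":[[0,0,0],[0,0,0],[0,0,0],[0,0,0],[0,0,0],[0,0,0],[0,0,0],[0,0,0],[0,0,0],[0,0,0]],"gripper":[-0.4,-0.4,-0.4,-0.4,-0.4,-0.4,-0.4,-0.4,-0.4,0.5]}'; python3 -m handwheel '{"slide":[[0,0,0],[0,0,0],[0,0,0],[0,0,0],[0,0,0],[0,0,0],[0,0.5,-5],[0,1.7,-17],[0,4,-40],[0,6.2,-62]],"angular":[[0,0,0],[0,0,0],[0,0,0],[0,0,0],[0,0,0],[0,0,0],[0,0,0],[0,0,0],[0,0,0],[0,0,0]],"gripper":[0.55,0.55,0.55,0.55,0.55,0.55,0.55,0.55,0.55,0.55]}';python3 - <<'E'
from h import *
show();snap('wrist','w16.png');show()
go2([.5325,.160,.09],.216,.1);go2([.5325,.160,.049],.216,.1)
E
```

```text
t: 24.15
position: [0.4647, 0.2025, 0.0242]
tcp_rot: [3.042, -0.002, 0.216]
force: [-0.5, -0.4, 0.1]
opening: 0.0466
t: 25.15
position: [0.464, 0.2021, 0.0869]
tcp_rot: [3.041, 0.001, 0.216]
force: [0.6, 0.2, 0.1]
opening: 0.0357
t 25.15 p [464.  202.1  86.9] rot [3.0414e+00 5.0000e-04 2.1600e-01] F [0.6 0.2 0.1] op 35.7 q [ 0.45  0.37  1.91 -0.12  0.89  0.31]
t 25.2 p [466.3 203.2  90.5] rot [ 3.0429 -0.0067  0.2162] F [0.8 0.3 2.1] op 35.3 q [ 0.45  0.36  1.9  -0.13  0.9   0.31]
tcp [0.5329 0.1581 0.0711] slide [55.3 56.1 25.4] ang [-0.0014 -0.0067 -0.0005]
tcp [0.5329 0.1581 0.0301] slide [55.  52.  66.2] ang [-0.0014 -0.0067 -0.0005]
```

View pics/w16.png

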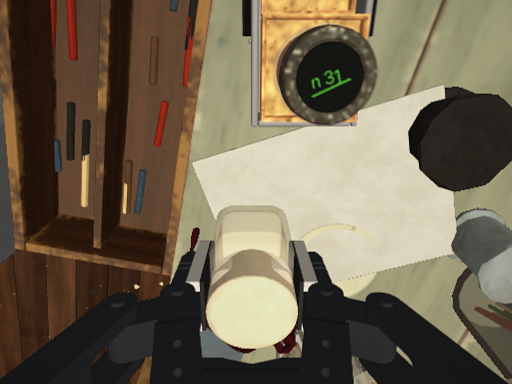

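```bash
python3 - <<'E'
from h import *
s=readout.state();s["position"]=np.array([.4645,.2023,.0865]);s["tcp_rot"]=np.array([3.0414,0,.216])
for z in(.1065,.06):go2([.533,.159,z],.216,.1,st=s)
E
```

```text
tcp [0.5334 0.1571 0.0876] slide [57.6 58.7  4.8] ang [ 0.0002 -0.      0.    ]
tcp [0.5334 0.1571 0.0411] slide [57.6 54.  51.1] ang [ 0.0002 -0.      0.    ]
```

```bash
python3 -m handwheel '{"slide":[[6,6,0],[18,18,1],[32,32,2],[45,46,3],[54,55,4],[57.6,58.5,6],[57.6,57,20],[57.6,55.5,36],[57.6,54.3,48],[57.6,54,51]],"angular":[[0,0,0],[0,0,0],[0,0,0],[0,0,0],[0,0,0],[0,0,0],[0,0,0],[0,0,0],[0,0,0],[0,0,0]],"gripper":[0.55,0.55,0.55,0.55,0.55,0.55,0.55,0.55,0.55,0.55]}'; python3 - <<'E'
from h import *
show();snap('wrist','w17.png');show()
go2([.533,.159,.0505],.216,.1)
E
```

```text
t: 26.2
position: [0.5318, 0.1568, 0.0386]
tcp_rot: [3.041, 0.004, 0.216]
force: [-0.1, -0.1, -1.2]
opening: 0.0351
t 26.2 p [531.8 156.8  38.6] rot [3.0412 0.0039 0.2161] F [-0.1 -0.1 -1.2] op 35.1 q [ 0.32  0.49  1.85 -0.14  0.82  0.2 ]
t 26.25 p [532.1 156.9  38.9] rot [3.0412e+00 3.0000e-03 2.1620e-01] F [-0.1 -0.3 -0.6] op 34.9 q [ 0.32  0.49  1.85 -0.14  0.82  0.2 ]
tcp [0.5334 0.1571 0.0316] slide [ 1.3 -0.7  7.3] ang [0.0004 0.003  0.0005]
```

View pics/w17.png

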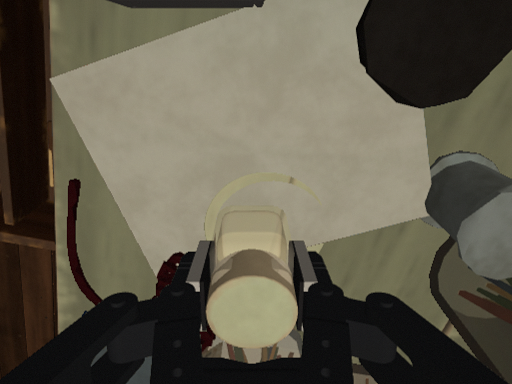

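```bash
python3 - <<'E'
from h import *
im=cv2.imread("pics/w15.png")[190:300,260:400];cv2.imwrite("pics/w15c.png",cv2.resize(im,None,fx=5,fy=5,interpolation=cv2.INTER_CUBIC))
E
```

```text
(no output)
```

View pics/w15c.png

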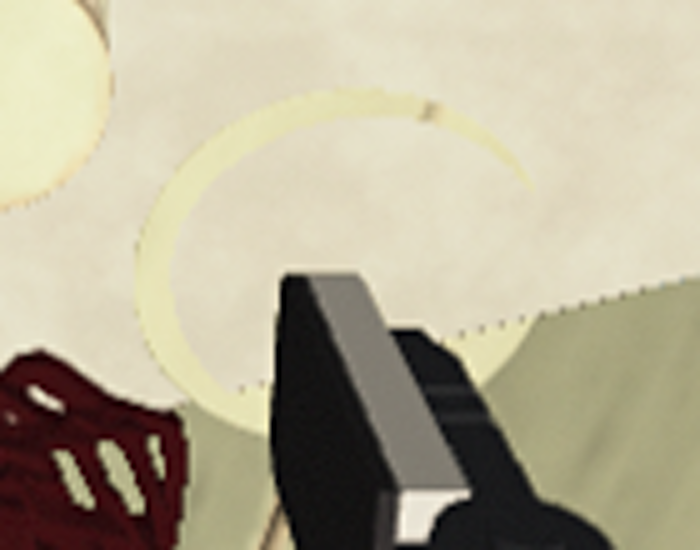

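```bash
python3 - <<'E'
from h import *
from scipy.optimize import least_squares
E=ext("wrist",dict(position=np.array([.463,.2015,.1129]),tcp_rot=np.array([3.0414,.0012,.2157])))
px=[(135,265),(170,180),(240,118),(350,88),(450,110),(533,185),(535,318),(190,395),(255,432)]
P=np.array([p2w(E,(260+(u+.5)/5-.5,190+(v+.5)/5-.5),.005)[:2] for u,v in px])
r=least_squares(lambda c:np.hypot(*(P-c[:2]).T)-c[2],[.53,.16,.036]);print(r.x,r.fun*1000)
r=least_squares(lambda c:np.hypot(*(P-c[:2]).T)-.0365,[.53,.16]);print(r.x,r.fun*1000)
# w17 bottle base
E=ext("wrist",dict(position=np.array([.5318,.1568,.0386]),tcp_rot=np.array([3.0412,.0039,.2161])))
print(w2p(E,[*r.x,.006]),p2w(E,(251,206),.014))
E
```

```text
[0.54134336 0.15352443 0.03601887] [-0.073024   -0.05016193  0.35147033  0.25363723 -0.44608433 -0.21293316
  0.32000151 -0.29423285  0.1513272 ]
[0.54154008 0.15334185] [-3.89681326e-01 -2.85626419e-01  1.38558576e-01  7.46084743e-04
 -7.92431375e-01 -7.15548136e-01 -3.63797437e-01 -8.27354934e-01
 -4.83794989e-01]
[266.62004956 230.69098486] [0.52826042 0.17106479 0.014     ]
```

```bash
python3 -m handwheel '{"slide":[[2,1.5,0],[4.5,3.5,0],[6.5,5,0],[7,5.6,0],[7,5.4,2],[7,5.2,4],[7,5,6],[7,4.9,7],[7,4.9,7],[7,4.9,7]],"angular":[[0,0,0],[0,0,0],[0,0,0],[0,0,0],[0,0,0],[0,0,0],[0,0,0],[0,0,0],[0,0,0],[0,0,0]],"gripper":[0.55,0.55,0.55,0.55,0.55,0.55,0.55,0.55,0.55,0.55]}'; python3 - <<'E'
from h import *
show();snap('wrist','w18.png');show()
E
```

```text
t: 27.25
position: [0.5411, 0.1532, 0.0339]
tcp_rot: [3.041, 0.0, 0.216]
force: [-0.2, -0.1, -1.4]
opening: 0.0351
t 27.25 p [541.1 153.2  33.9] rot [3.0415e+00 2.0000e-04 2.1610e-01] F [-0.2 -0.1 -1.4] op 35.1 q [ 0.31  0.5   1.84 -0.14  0.81  0.19]
t 27.3 p [541.1 153.3  34. ] rot [ 3.0415e+00 -1.0000e-04  2.1610e-01] F [ 0.6  0.  -0.5] op 35.5 q [ 0.31  0.5   1.84 -0.14  0.81  0.19]
```

View pics/w18.png

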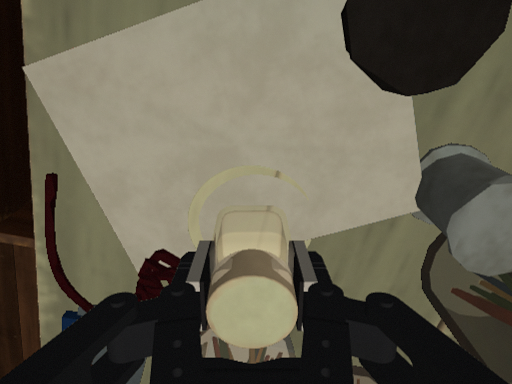

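Bottle base (251,210) now centred over the saucer ring (centre ≈ (250,220)). Lower the last 3 mm.

```bash
python3 -m handwheel '{"slide":[[0,0,1],[0,0,1.8],[0,0,2.5],[0,0,3.2],[0,0,3.5],[0,0,3.5],[0,0,3.5],[0,0,3.5],[0,0,3.5],[0,0,3.5]],"angular":[[0,0,0],[0,0,0],[0,0,0],[0,0,0],[0,0,0],[0,0,0],[0,0,0],[0,0,0],[0,0,0],[0,0,0]],"gripper":[0.55,0.55,0.55,0.55,0.55,0.55,0.55,0.55,0.55,0.55]}'; python3 - <<'E'
from h import *
show()
E
```

```text
t: 28.3
position: [0.5412, 0.153, 0.0313]
tcp_rot: [3.042, -0.0, 0.216]
force: [-2.7, 0.6, 5.0]
opening: 0.0351
t 28.3 p [541.2 153.   31.3] rot [ 3.0415e+00 -3.0000e-04  2.1590e-01] F [-2.7  0.6  5. ] op 35.1 q [ 0.31  0.5   1.85 -0.14  0.81  0.19]
```

```bash
python3 -m handwheel '{"slide":[[0,0,0],[0,0,-0.3],[0,0,-0.3],[0,0,-0.3],[0,0,-0.3],[0,0.5,-5],[0,2,-20],[0,5,-50],[0,9,-90],[-10,13,-130]],"angular":[[0,0,0],[0,0,0],[0,0,0],[0,0,0],[0,0,0],[0,0,0],[0,0,0],[0,0,0],[0,0,0],[0,0,0]],"gripper":[-0.4,-0.4,-0.4,-0.4,-0.4,-0.4,-0.4,-0.4,-0.4,-0.4]}'; python3 - <<'E'
from h import *
show();snap('wrist','w19.png');snap('scene','s6.png',(200,90,360,250),3.7);show()
E
```

```text
t: 29.3
position: [0.532, 0.1509, 0.1625]
tcp_rot: [3.042, -0.001, 0.216]
force: [0.3, 0.8, 0.9]
opening: 0.0599
t 29.3 p [532.  150.9 162.5] rot [ 3.0416e+00 -5.0000e-04  2.1600e-01] F [0.3 0.8 0.9] op 59.9 q [ 0.31  0.34  1.72 -0.11  1.09  0.15]
t 29.4 p [533.9 151.6 167.2] rot [ 3.0424 -0.0112  0.2161] F [ 1.1 -0.   0.7] op 59.6 q [ 0.31  0.34  1.71 -0.11  1.09  0.15]
```

View pics/w19.png

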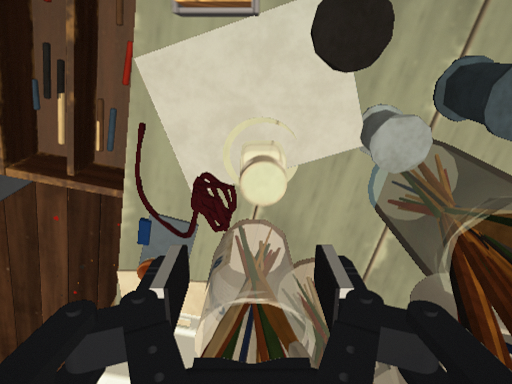

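View pics/s6.png

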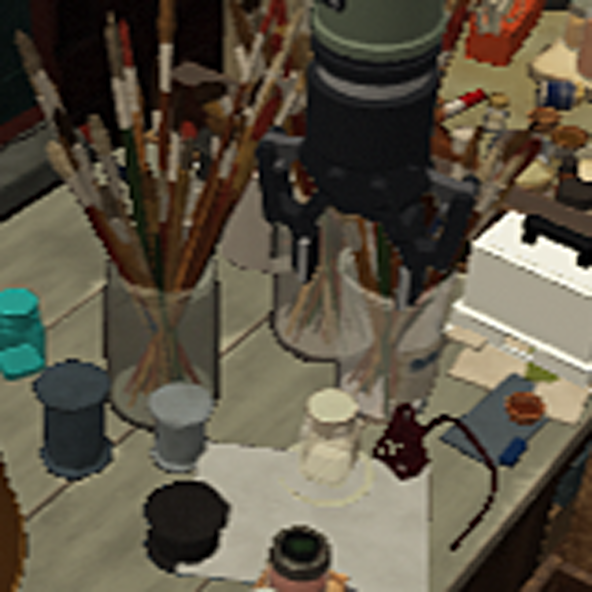

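```bash
python3 - <<'E'
from h import *
s=readout.state();s["position"]=np.array([.5325,.1511,.1635]);s["tcp_rot"]=np.array([3.042,-.004,.216])
go([.43,.10,.26],.9,st=s)
E
```

```text
slide [-110.7   37.4  -93.7] ang [ 0.097   0.0302 -0.6836]
```

```bash
python3 -m handwheel '{"slide":[[-8,1,-15],[-20,4,-35],[-33,8,-55],[-46,13,-72],[-60,18,-85],[-74,24,-94],[-88,29,-94],[-99,33,-94],[-107,36,-94],[-111,37,-94]],"angular":[[0,0,-0.03],[0.01,0,-0.1],[0.02,0,-0.18],[0.03,0.01,-0.27],[0.05,0.01,-0.36],[0.07,0.02,-0.45],[0.08,0.02,-0.54],[0.09,0.03,-0.62],[0.097,0.03,-0.67],[0.097,0.03,-0.684]],"gripper":[-0.4,-0.4,-0.4,-0.4,-0.4,-0.4,-0.4,-0.4,-0.4,-0.4]}'; python3 - <<'E'
from h import *
show();go([.40,-.085,.30],1.55)
E
```

```text
t: 30.4
position: [0.4281, 0.0996, 0.258]
tcp_rot: [-3.139, 0.004, 0.9]
force: [0.4, -0.2, 0.4]
opening: 0.06
t 30.4 p [428.1  99.6 258. ] rot [-3.139   0.0043  0.9003] F [ 0.4 -0.2  0.4] op 60.0 q [ 0.2   0.09  1.8  -0.    1.26 -0.7 ]
slide [-162.3   92.6  -41.5] ang [-0.0039  0.0033 -0.6497]
```

```bash
python3 -m handwheel '{"slide":[[-8,5,-4],[-25,15,-10],[-45,26,-17],[-65,37,-23],[-85,48,-29],[-105,60,-35],[-125,71,-40],[-143,82,-42],[-156,89,-42],[-162,92.6,-42]],"angular":[[0,0,-0.03],[0,0,-0.09],[0,0,-0.17],[0,0,-0.25],[0,0,-0.33],[0,0,-0.41],[0,0,-0.5],[0,0,-0.57],[0,0,-0.62],[0,0,-0.65]],"gripper":[-0.3,-0.3,-0.3,-0.3,-0.3,-0.3,-0.3,-0.3,-0.3,-0.3]}'; python3 - <<'E'
from h import *
show();snap('wrist','w20.png');snap('scene','s7.png',(240,60,400,240),3.3);show()
E
```

```text
t: 31.4
position: [0.4008, -0.0852, 0.3005]
tcp_rot: [-3.137, 0.002, 1.55]
force: [-0.2, -0.0, -0.5]
opening: 0.0555
t 31.4 p [400.8 -85.2 300.5] rot [-3.1374e+00  2.0000e-03  1.5499e+00] F [-0.2 -0.  -0.5] op 55.5 q [-0.24  0.01  1.77 -0.    1.36 -1.78]
t 31.5 p [400.9 -84.8 300.4] rot [-3.1373e+00  1.7000e-03  1.5482e+00] F [-0.3  1.4  0.1] op 55.0 q [-0.23  0.01  1.77 -0.    1.36 -1.78]
```

View pics/w20.png

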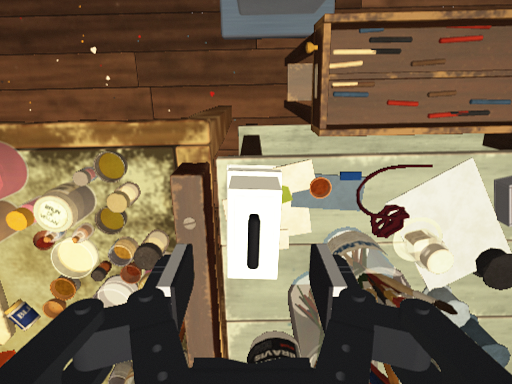

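View pics/s7.png

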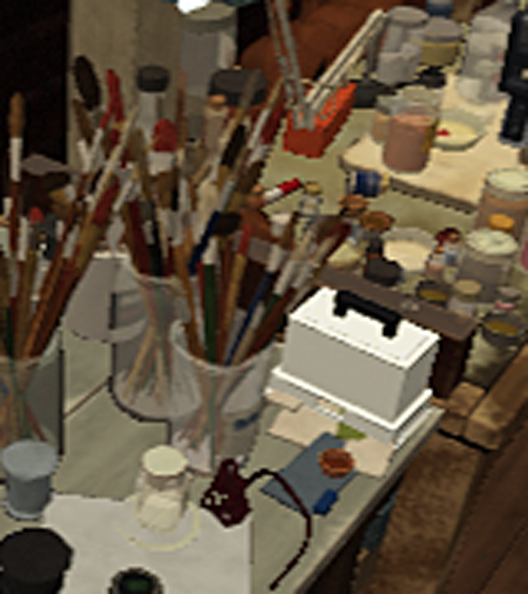

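```bash
python3 - <<'E'
from h import *
snap('top','t2.png')
im=cv2.imread("pics/t2.png")[180:310,280:400];cv2.imwrite("pics/t2c.png",cv2.resize(im,None,fx=4.5,fy=4.5,interpolation=cv2.INTER_CUBIC))
im=cv2.imread("pics/w20.png")[150:290,190:330];cv2.imwrite("pics/w20c.png",cv2.resize(im,None,fx=4,fy=4,interpolation=cv2.INTER_CUBIC))
im=cv2.imread("pics/scene0.png")[75:205,270:390];cv2.imwrite("pics/s0c.png",cv2.resize(im,None,fx=4.5,fy=4.5,interpolation=cv2.INTER_CUBIC))
E
```

```text
(no output)
```

View pics/t2c.png

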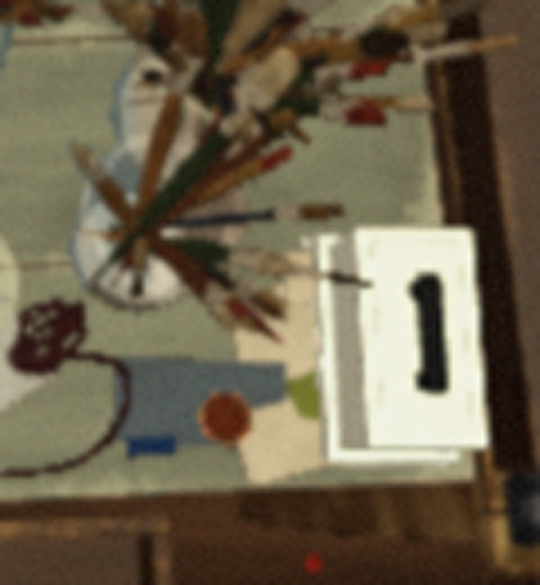

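View pics/w20c.png

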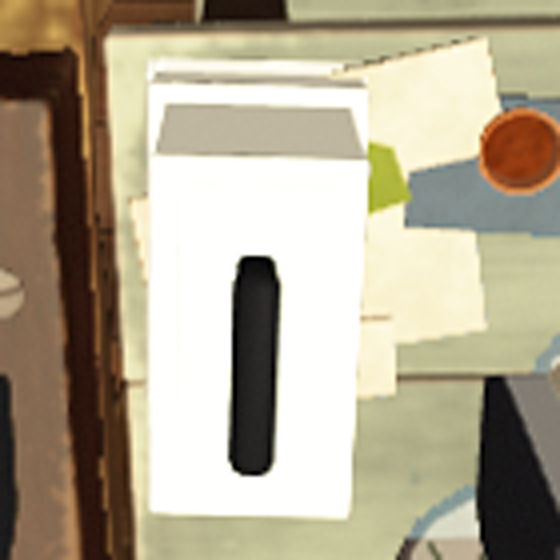

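View pics/s0c.png

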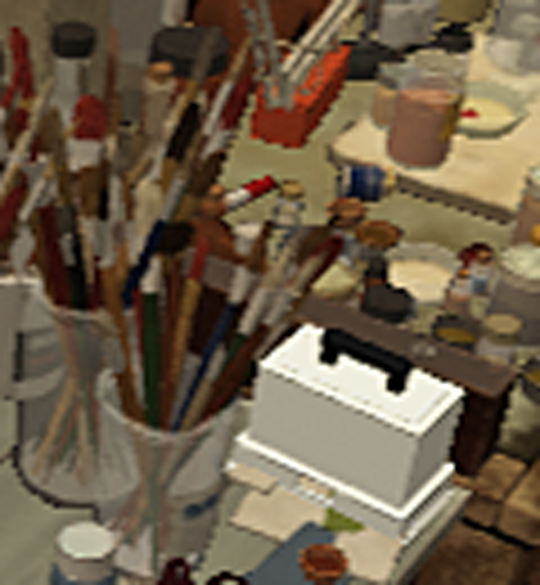

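```bash
python3 - <<'E'
from h import *
np.set_printoptions(precision=4,suppress=True)
Et=ext("top");Es=ext("scene")
for p in[(370,283),(280,340),(345,210),(515,40)]:
  for z in(.12,.16,.2,.24,.28):
    X=p2w(Et,(280+p[0]/4.5,180+p[1]/4.5),z);q=w2p(Es,X);print(p,X,((q-[270,75])*4.5).round())
E=ext("wrist",dict(position=np.array([.4008,-.0852,.3005]),tcp_rot=np.array([-3.1374,.002,1.5499])))
w=lambda u,v:(190+(u+.5)/4-.5,150+(v+.5)/4-.5)
a=p2w(E,w(258,257),.113);b=p2w(E,w(252,474),.113);print(a,b,(a+b)/2,np.degrees(np.arctan2(*(b-a)[[1,0]])))
for q in[(157,152),(366,157),(352,519),(150,512)]:print("roof",p2w(E,w(*q),.089))
for q in[(148,80),(370,85)]:print("lip",p2w(E,w(*q),.0))
print("strip",p2w(E,(205,220),.0),p2w(E,(205,220),.05))
print("handle pred top/scene")
E
```

```text
(370, 283) [ 0.5151 -0.0522  0.12  ] [310. 344.]
(370, 283) [ 0.5105 -0.0405  0.16  ] [318. 300.]
(370, 283) [ 0.5059 -0.0289  0.2   ] [327. 254.]
(370, 283) [ 0.5013 -0.0173  0.24  ] [337. 204.]
(370, 283) [ 0.4966 -0.0056  0.28  ] [348. 150.]
(280, 340) [ 0.4879 -0.0028  0.12  ] [312. 396.]
(280, 340) [0.4845 0.0066 0.16  ] [320. 351.]
(280, 340) [0.4811 0.016  0.2   ] [330. 301.]
(280, 340) [0.4777 0.0254 0.24  ] [340. 249.]
(280, 340) [0.4743 0.0349 0.28  ] [351. 192.]
(345, 210) [ 0.5538 -0.0433  0.12  ] [248. 328.]
(345, 210) [ 0.5474 -0.0321  0.16  ] [258. 285.]
(345, 210) [ 0.5411 -0.0208  0.2   ] [267. 240.]
(345, 210) [ 0.5347 -0.0096  0.24  ] [278. 190.]
(345, 210) [0.5283 0.0016 0.28  ] [289. 137.]
(515, 40) [ 0.6415 -0.1438  0.12  ] [209. 220.]
(515, 40) [ 0.6312 -0.1281  0.16  ] [217. 182.]
(515, 40) [ 0.6209 -0.1123  0.2   ] [227. 141.]
(515, 40) [ 0.6106 -0.0966  0.24  ] [237.  97.]
(515, 40) [ 0.6003 -0.0808  0.28  ] [248.  50.]
[ 0.453  -0.0836  0.113 ] [ 0.5198 -0.0865  0.113 ] [ 0.4864 -0.0851  0.113 ] -2.4961189110772937
roof [ 0.4299 -0.1118  0.089 ]
roof [ 0.4326 -0.0524  0.089 ]
roof [ 0.5507 -0.0559  0.089 ]
roof [ 0.547  -0.1188  0.089 ]
lip [ 0.4307 -0.1209  0.    ]
lip [ 0.434  -0.0435  0.    ]
strip [ 0.5059 -0.1559  0.    ] [ 0.4852 -0.1478  0.05  ]
handle pred top/scene
```

```bash
python3 - <<'E'
from h import *
np.set_printoptions(precision=4,suppress=True)
Et=ext("top")
t=lambda u,v:(280+(u+.5)/4.5-.5,180+(v+.5)/4.5-.5)
a=p2w(Et,t(427,275),.113);b=p2w(Et,t(432,391),.113);print(a,b,(a+b)/2,np.degrees(np.arctan2(*(a-b)[[1,0]])))
R=[p2w(Et,t(*q),.089) for q in[(356,230),(474,228),(489,447),(369,449)]];print(np.array(R),np.mean(R,0))
go([.488,-.085,.19],np.pi/2-.044)
E
```

```text
[ 0.5198 -0.0836  0.113 ] [ 0.4601 -0.0791  0.113 ] [ 0.4899 -0.0813  0.113 ] -4.248313341747814
[[ 0.5486 -0.056   0.089 ]
 [ 0.5469 -0.1196  0.089 ]
 [ 0.4312 -0.1132  0.089 ]
 [ 0.4329 -0.0503  0.089 ]] [ 0.4899 -0.0848  0.089 ]
slide [  1.4  87.5 110. ] ang [-0.0043  0.0013  0.0216]
```

```bash
python3 -m handwheel '{"slide":[[0,5,5],[0,15,15],[0,27,27],[1,40,40],[1,52,54],[1,64,70],[1,75,85],[1.5,83,98],[1.5,87,106],[1.5,88,108]],"angular":[[-0.004,0,0.01],[-0.004,0,0.02],[-0.004,0,0.03],[-0.004,0,0.03],[-0.004,0,0.03],[-0.004,0,0.03],[-0.004,0,0.03],[-0.004,0,0.03],[-0.004,0,0.03],[-0.004,0,0.03]],"gripper":[-0.2,-0.2,-0.2,-0.2,-0.2,-0.2,-0.2,-0.2,-0.2,-0.2]}'; python3 - <<'E'
from h import *
show();snap('wrist','w21.png');snap('scene','s8.png',(240,60,400,240),3.3);show()
go([.489,-.0845,.089],1.518)
E
```

```text
t: 32.55
position: [0.4885, -0.0844, 0.1908]
tcp_rot: [-3.139, 0.001, 1.521]
force: [0.0, -0.2, -0.0]
opening: 0.0514
t 32.55 p [488.5 -84.4 190.8] rot [-3.1391e+00  1.3000e-03  1.5207e+00] F [ 0.  -0.2 -0. ] op 51.4 q [-0.19  0.23  1.8  -0.    1.11 -1.71]
t 32.65 p [488.5 -84.6 192.1] rot [-3.1411e+00  1.6000e-03  1.5205e+00] F [-1.3  0.8 -0.2] op 51.3 q [-0.19  0.23  1.8  -0.    1.11 -1.71]
slide [  0.3   0.6 103.1] ang [-0.0005  0.0016  0.0025]
```

View pics/w21.png

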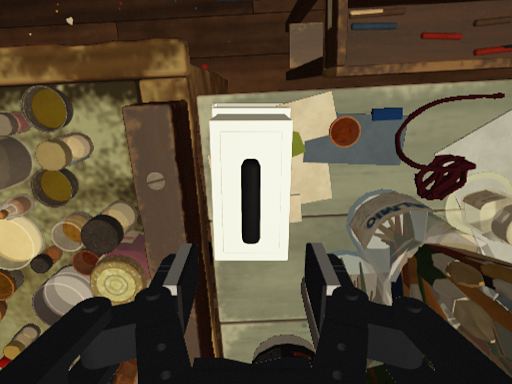

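View pics/s8.png

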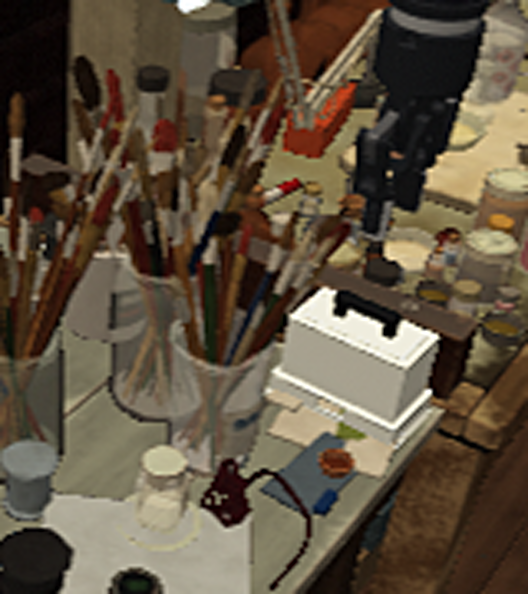

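```bash
python3 - <<'E'
from h import *
np.set_printoptions(precision=4,suppress=True)
E=ext("wrist",dict(position=np.array([.4885,-.0844,.1908]),tcp_rot=np.array([-3.1391,.0013,1.5207])))
a=p2w(E,(251,158.5),.113);b=p2w(E,(250.5,243.5),.113);print(a,b,(a+b)/2)
R=[p2w(E,q,.089) for q in[(210,123),(293,123),(288,261),(217,261)]];print(np.array(R),np.mean(R,0))
E
```

```text
[ 0.4565 -0.0832  0.113 ] [ 0.5212 -0.0868  0.113 ] [ 0.4888 -0.085   0.113 ]
[[ 0.4334 -0.1124  0.089 ]
 [ 0.4365 -0.0512  0.089 ]
 [ 0.5512 -0.0566  0.089 ]
 [ 0.5482 -0.1166  0.089 ]] [ 0.4923 -0.0842  0.089 ]
```

```bash
python3 -m handwheel '{"slide":[[0,0,6],[0,0,20],[0,0,38],[0,0,56],[0,0,72],[0,0,85],[0,0,93],[0,0,97],[0,0,98],[0,0,98]],"angular":[[0,0,0],[0,0,0],[0,0,0],[0,0,0],[0,0,0],[0,0,0],[0,0,0],[0,0,0],[0,0,0],[0,0,0]],"gripper":[-0.2,-0.2,-0.2,-0.2,-0.2,-0.2,-0.2,-0.2,-0.2,-0.2]}'; python3 - <<'E'
from h import *
show();snap('wrist','w22.png');show()
E
```

```text
t: 33.65
position: [0.4889, -0.0849, 0.0948]
tcp_rot: [3.14, 0.002, 1.52]
force: [0.1, 0.0, 0.7]
opening: 0.051
t 33.65 p [488.9 -84.9  94.8] rot [3.1404e+00 1.8000e-03 1.5203e+00] F [0.1 0.  0.7] op 51.0 q [-0.19  0.33  1.94 -0.    0.87 -1.71]
t 33.7 p [488.9 -84.9  94.9] rot [3.1402e+00 1.8000e-03 1.5204e+00] F [ 0.1  0.2 -0.2] op 50.9 q [-0.19  0.33  1.94 -0.    0.87 -1.71]
```

View pics/w22.png

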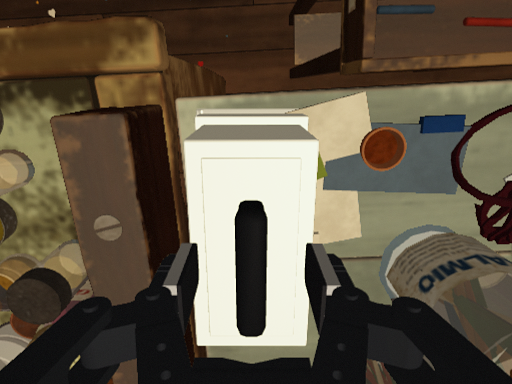

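```bash
python3 -m handwheel '{"slide":[[0,0,1.5],[0,0,2.5],[0,0,2.5],[0,0,2.5],[0,0,2.5],[0,0,2.5],[0,0,2.5],[0,0,2.5],[0,0,2.5],[0,0,2.5]],"angular":[[0,0,0],[0,0,0],[0,0,0],[0,0,0],[0,0,0],[0,0,0],[0,0,0],[0,0,0],[0,0,0],[0,0,0]],"gripper":[-0.2,0.9,0.9,0.9,0.9,0.9,0.9,0.9,0.9,0.9]}';python3 -m handwheel '{"slide":[[0,0,0],[0,0,0],[0,0,-2],[0,0,-6],[0,0,-12],[0,0,-20],[0,0,-28],[0,0,-36],[0,0,-40],[0,0,-40]],"angular":[[0,0,0],[0,0,0],[0,0,0],[0,0,0],[0,0,0],[0,0,0],[0,0,0],[0,0,0],[0,0,0],[0,0,0]],"gripper":[0.9,0.9,0.9,0.9,0.9,0.9,0.9,0.9,0.9,0.9]}'; python3 - <<'E'
from h import *
show();snap('wrist','w23.png');snap('scene','s9.png',(240,60,400,240),3.3);show()
go([.38,-.08,.215],1.518)
E
```

```text
t: 34.7
position: [0.4886, -0.0849, 0.092]
tcp_rot: [3.141, 0.002, 1.52]
force: [-1.1, -1.0, 2.1]
opening: 0.0126
t: 35.7
position: [0.489, -0.0848, 0.1327]
tcp_rot: [3.14, 0.002, 1.52]
force: [0.1, 0.3, -1.0]
opening: 0.0128
t 35.7 p [489.  -84.8 132.7] rot [3.1397e+00 1.9000e-03 1.5204e+00] F [ 0.1  0.3 -1. ] op 12.8 q [-0.19  0.28  1.89 -0.    0.97 -1.71]
t 35.8 p [488.4 -84.7 131.9] rot [3.1416e+00 1.6000e-03 1.5203e+00] F [-0.6 -0.  -1.5] op 13.0 q [-0.19  0.29  1.89 -0.    0.97 -1.71]
slide [  -0.9 -108.5  -83.1] ang [0.     0.0016 0.0023]
```

View pics/w23.png

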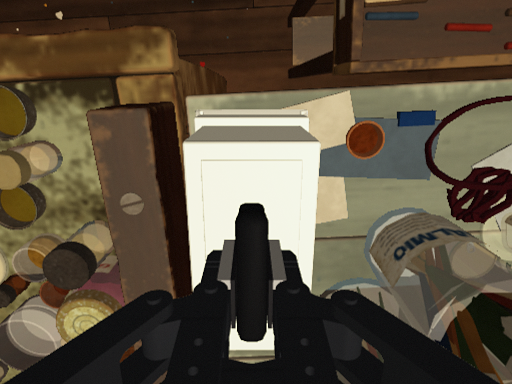

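View pics/s9.png

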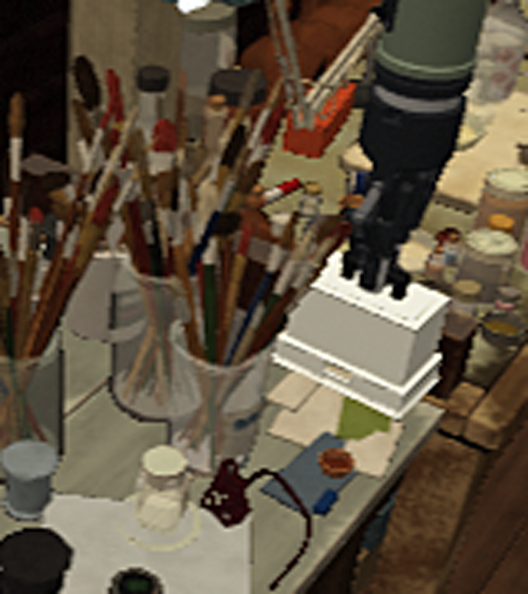

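```bash
python3 -m handwheel '{"slide":[[0,-3,-6],[0,-10,-15],[0,-20,-26],[0,-33,-38],[0,-48,-50],[0,-64,-62],[0,-80,-72],[0,-94,-79],[0,-104,-83],[0,-108,-83]],"angular":[[0,0,0],[0,0,0],[0,0,0],[0,0,0],[0,0,0],[0,0,0],[0,0,0],[0,0,0],[0,0,0],[0,0,0]],"gripper":[0.9,0.9,0.9,0.9,0.9,0.9,0.9,0.9,0.9,0.9]}'; python3 - <<'E'
from h import *
show();go([.39,.12,.225],.85)
E
```

```text
t: 36.8
position: [0.3797, -0.0791, 0.2155]
tcp_rot: [3.14, 0.002, 1.52]
force: [0.4, 0.2, -1.2]
opening: 0.0128
t 36.8 p [379.7 -79.1 215.5] rot [3.1402e+00 1.9000e-03 1.5202e+00] F [ 0.4  0.2 -1.2] op 12.8 q [-0.23  0.03  1.97 -0.    1.14 -1.75]
slide [199.4   0.2  -9.8] ang [0.002  0.0014 0.6702]
```

```bash
python3 -m handwheel '{"slide":[[5,-3,-2],[18,-8,-4],[40,-14,-8],[65,-15,-10],[92,-15,-10],[119,-15,-10],[146,-15,-10],[172,-15,-10],[190,-15,-10],[199,-15,-10]],"angular":[[0,0,0.02],[0,0,0.07],[0,0,0.14],[0,0,0.22],[0,0,0.31],[0,0,0.4],[0,0,0.49],[0,0,0.58],[0,0,0.64],[0,0,0.67]],"gripper":[0.9,0.9,0.9,0.9,0.9,0.9,0.9,0.9,0.9,0.9]}'; python3 - <<'E'
from h import *
show();go([.4705,.3155,.225],.217)
E
```

```text
t: 37.8
position: [0.3758, 0.1218, 0.2241]
tcp_rot: [3.141, 0.001, 0.85]
force: [-0.1, -1.1, -2.7]
opening: 0.0129
t 37.8 p [375.8 121.8 224.1] rot [3.1412e+00 1.4000e-03 8.5040e-01] F [-0.1 -1.1 -2.7] op 12.9 q [ 0.29  0.04  1.94 -0.    1.16 -0.56]
slide [208.  -56.6  -1.3] ang [0.0009 0.0012 0.6334]
```

```bash
python3 -m handwheel '{"slide":[[7,-2,0],[24,-6,0],[46,-12,0],[70,-19,0],[96,-26,0],[122,-33,0],[150,-41,0],[178,-48,0],[198,-54,0],[208,-56.6,0]],"angular":[[0,0,0.02],[0,0,0.07],[0,0,0.14],[0,0,0.22],[0,0,0.3],[0,0,0.38],[0,0,0.47],[0,0,0.55],[0,0,0.61],[0,0,0.633]],"gripper":[0.9,0.9,0.9,0.9,0.9,0.9,0.9,0.9,0.9,0.9]}'; python3 - <<'E'
from h import *
show();snap('wrist','w24.png');snap('scene','s10.png',(190,150,370,310),4);snap('top','t3.png',(150,180,300,310),5);show();go([.4705,.3155,.225],.217)
E
```

```text
t: 38.8
position: [0.4712, 0.3158, 0.2231]
tcp_rot: [3.14, 0.001, 0.217]
force: [-0.4, -1.0, -1.6]
opening: 0.0128
t 38.8 p [471.2 315.8 223.1] rot [3.1402e+00 1.0000e-03 2.1690e-01] F [-0.4 -1.  -1.6] op 12.8 q [ 0.57  0.31  1.59 -0.    1.23  0.35]
t 38.95 p [470.3 314.2 223.2] rot [3.1392e+00 2.1000e-03 2.1860e-01] F [-0.6 -0.5 -1.8] op 12.3 q [ 0.57  0.31  1.6  -0.    1.24  0.35]
slide [ 0.4 -1.2 -1.8] ang [0.0024 0.0021 0.0017]
```

View pics/w24.png

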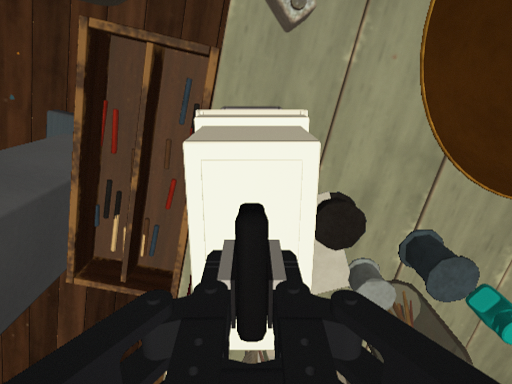

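View pics/s10.png

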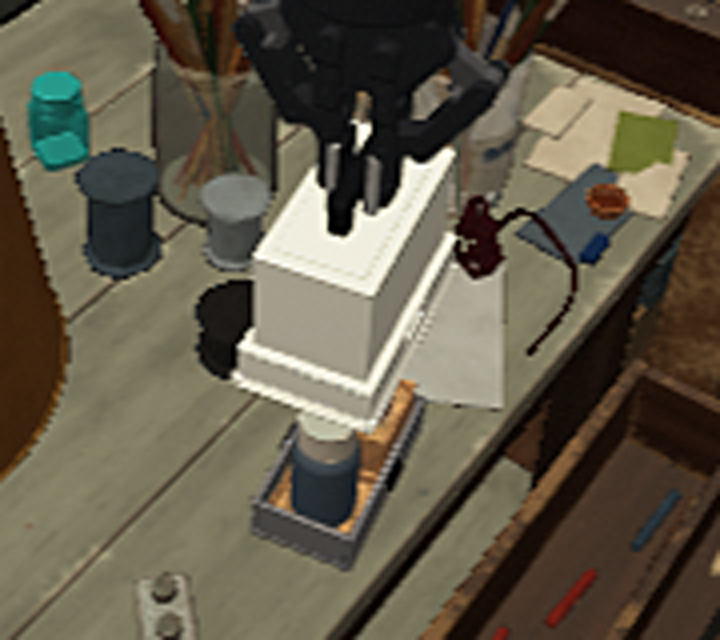

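View pics/t3.png

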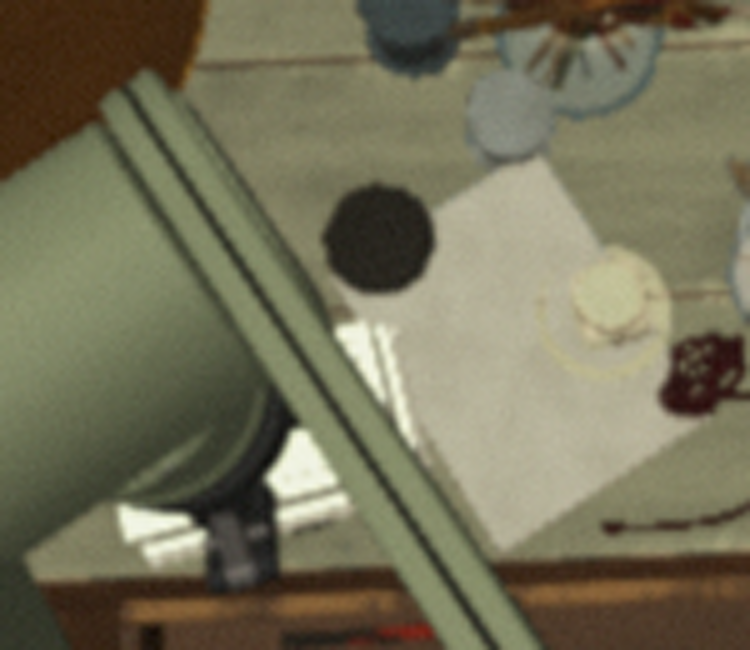

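```bash
python3 -m handwheel '{"slide":[[0,-1,3],[0,-1,10],[0,-1,20],[0,-1,32],[0,-1,44],[0,-1,56],[0,-1,67],[0,-1,76],[0,-1,82],[0,-1,84]],"angular":[[0,0,0],[0,0,0],[0,0,0],[0,0,0],[0,0,0],[0,0,0],[0,0,0],[0,0,0],[0,0,0],[0,0,0]],"gripper":[0.9,0.9,0.9,0.9,0.9,0.9,0.9,0.9,0.9,0.9]}'; python3 - <<'E'
from h import *
show();snap('wrist','w25.png');snap('scene','s11.png',(200,190,360,310),5);show();go([.4704,.3155,.225],.217)
E
```

```text
t: 39.95
position: [0.47, 0.3147, 0.1394]
tcp_rot: [3.14, 0.001, 0.217]
force: [-0.0, 0.2, -2.1]
opening: 0.0131
t 39.95 p [470.  314.7 139.4] rot [3.1396e+00 1.3000e-03 2.1740e-01] F [-0.   0.2 -2.1] op 13.1 q [ 0.57  0.38  1.72 -0.    1.04  0.35]
t 40.05 p [470.2 314.9 140.1] rot [3.140e+00 3.000e-04 2.174e-01] F [-0.6 -0.2 -1. ] op 12.8 q [ 0.57  0.38  1.72 -0.    1.04  0.35]
slide [  0.3  -0.4 -84.9] ang [0.0016 0.0003 0.0004]
```

View pics/w25.png

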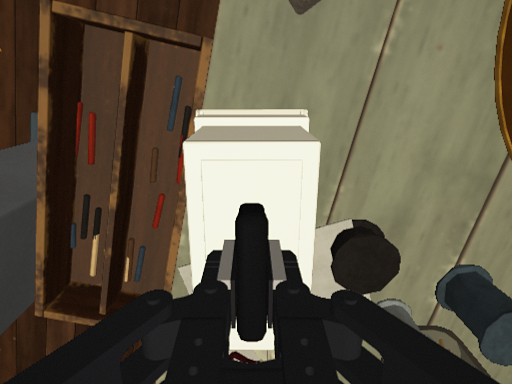

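View pics/s11.png

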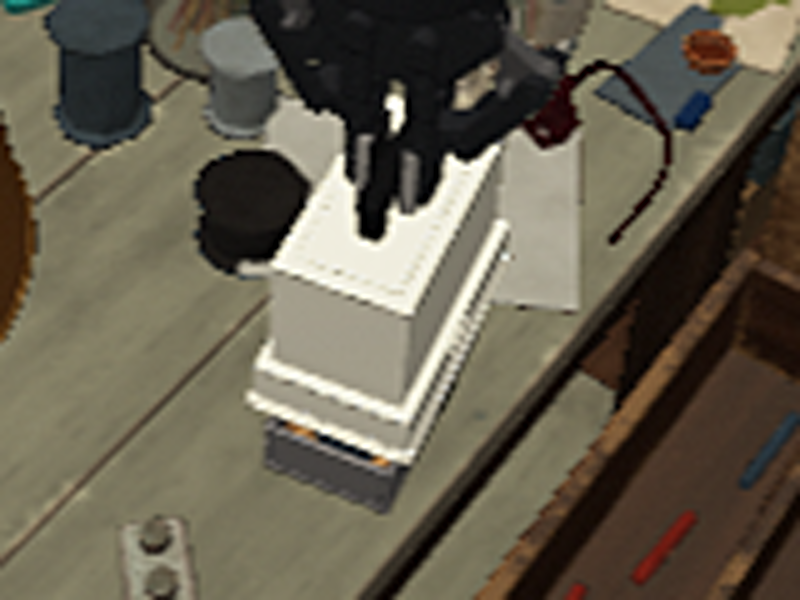

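```bash
python3 - <<'E'
from h import *
Es=ext("scene");y=.217
X=np.array([np.cos(y),np.sin(y),0]);Y=np.array([-np.sin(y),np.cos(y),0])
f=lambda P:((w2p(Es,P)-[200,190]+.5)*5-.5).round(1)
c=np.array([.4704,.3151,.048])
for sx in(1,-1):print("lip",f(c+sx*.04*X+.068*Y),"tray",f(np.array([.4704,.3155,.03])+sx*.031*X+.058*Y))
E
```

```text
lip [237.4 410. ] tray [264.8 425.9]
lip [406.2 476.2] tray [392.8 476.2]
```

```bash
python3 - <<'E'
from h import *
s=snap('scene','s12.png',(235,250,305,300),11);print(s['position'])
im=cv2.imread("pics/s12.png")
Es=ext("scene");y=.217
X=np.array([np.cos(y),np.sin(y),0]);Y=np.array([-np.sin(y),np.cos(y),0])
f=lambda P:tuple(int(v) for v in (w2p(Es,P)-[235,250]+.5)*11-.5)
p=s['position'];c=np.array([p[0],p[1],p[2]-.092])
for z in(0,.1):
  cv2.polylines(im,[np.array([f(c+a*.04*X+b*.068*Y) for a,b in((-1,-1),(-1,1),(1,1),(1,-1))])],False,(0,0,255) if z==0 else 0,1)
q=np.array([.4704,.3155,.03])
cv2.polylines(im,[np.array([f(q+a*.031*X+b*.058*Y) for a,b in((-1,-1),(-1,1),(1,1),(1,-1))])],False,(0,255,0),1)
r=c+[0,0,.089]
cv2.polylines(im,[np.array([f(r+a*.031*X+b*.06*Y) for a,b in((-1,-1),(-1,1),(1,1),(1,-1))])],False,(255,0,0),1)
cv2.imwrite("pics/s12.png",im)
E
```

```text
[0.47024292 0.31489183 0.14012475]
```

View pics/s12.png

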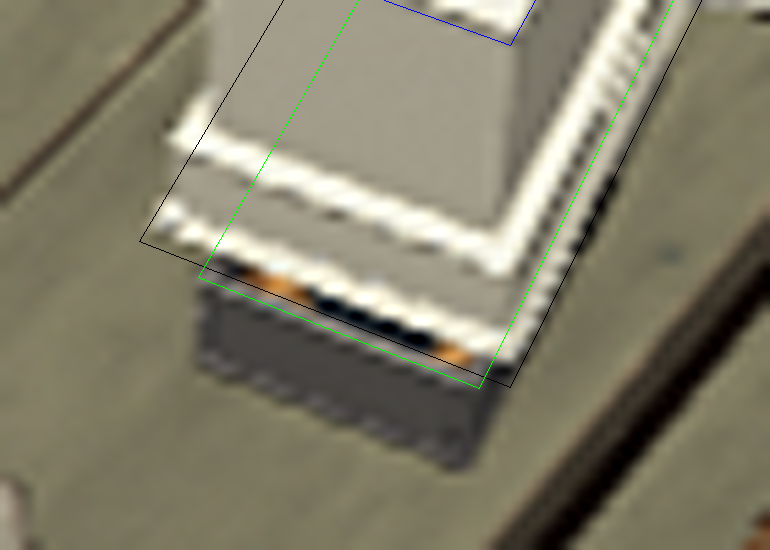

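```bash
python3 - <<'E'
from h import *
np.set_printoptions(precision=2,suppress=True)
c=camera_params("wrist");K=c["K"];T=c["T_tool_cam"]
def f(u,v,z):
    d=T[:3,:3]@np.linalg.inv(K)@[u,v,1];o=T[:3,3];return (o+d*(z-o[2])/d[2])*1000
print("handle",f(251,203.5,-.021),f(252,341,-.021))
print("roof near",f(184,141.5,.003),f(320,141.5,.003),"roof far",f(193,350,.003),f(312,350,.003))
print("lip",f(195,112,.092),f(308,112,.092))
im=cv2.imread("pics/w24.png")[95:365,170:335];cv2.imwrite("pics/w24c.png",cv2.resize(im,None,fx=2.2,fy=2.2,interpolation=cv2.INTER_CUBIC))
E
```

```text
handle [ -0.22 -34.72 -21.  ] [  0.26  33.   -21.  ]
roof near [-30.34 -55.51   3.  ] [ 30.67 -55.56   3.  ] roof far [-32.71  61.33   3.  ] [33.85 61.2   3.  ]
lip [-39.78 -61.65  92.  ] [ 39.48 -61.7   92.  ]
```

View pics/w24c.png

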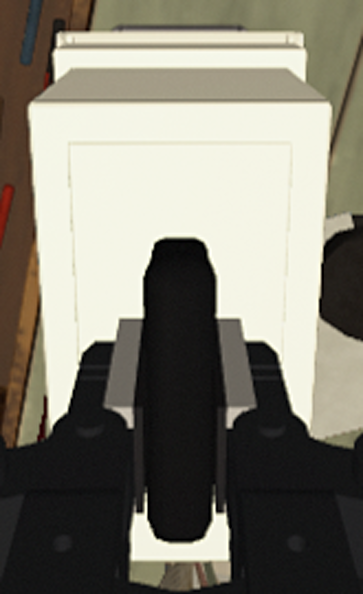

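```bash
python3 - <<'E'
from h import *
np.set_printoptions(precision=4,suppress=True)
Et=ext("top");Es=ext("scene")
y=1.5205+0  # cover yaw with Y axis along handle: tool x = cover X
X=np.array([np.cos(y),np.sin(y),0]);Y=np.array([-np.sin(y),np.cos(y),0])
c=np.array([.4888,-.085,0])
def draw(fn,n,crop,k,out,cen,X,Y,extra=None):
    E=ext(n);im=cv2.imread(fn)[crop[1]:crop[3],crop[0]:crop[2]];im=cv2.resize(im,None,fx=k,fy=k,interpolation=cv2.INTER_CUBIC)
    f=lambda P:tuple(int(round(v)) for v in (w2p(E,P)-[crop[0],crop[1]]+.5)*k-.5)
    for hx,hy,z,col in((.04,.068,0,(0,0,255)),(.0305,.0585,.089,(255,0,0)),(.007,.032,.113,(0,255,0))):
        cv2.polylines(im,[np.array([f(cen+a*hx*X+b*hy*Y+[0,0,z]) for a,b in((-1,-1),(-1,1),(1,1),(1,-1))])],True,col,1)
    cv2.imwrite("pics/"+out,im)
draw("pics/t2.png","top",(335,215,400,300),7,"o_top.png",c,X,Y)
draw("pics/scene0.png","scene",(320,140,382,205),9,"o_sc.png",c,X,Y)
E
```

```text
(no output)
```

View pics/o_top.png

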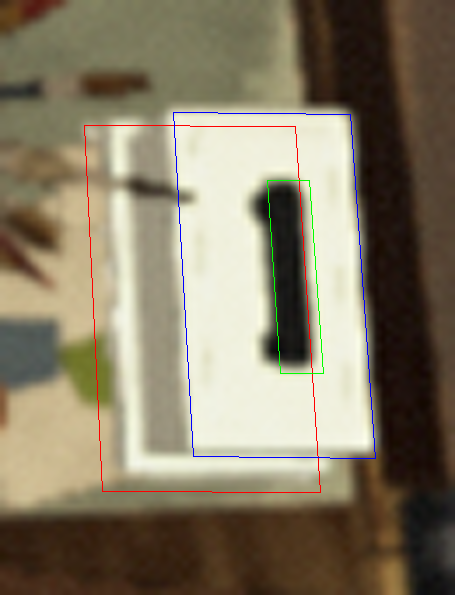

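View pics/o_sc.png

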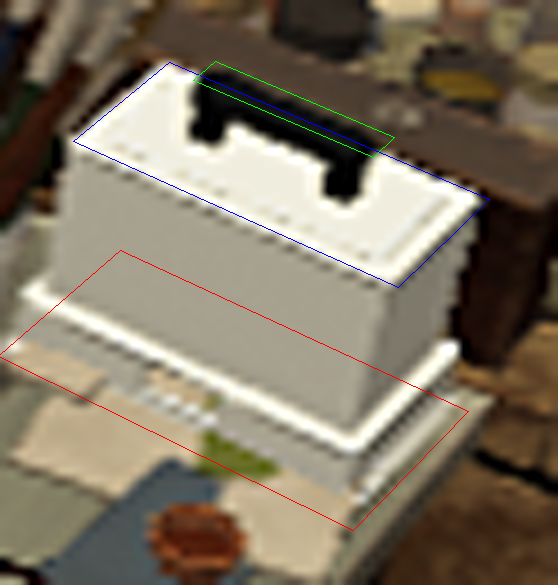

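```bash
python3 -m handwheel '{"slide":[[0,-1,1],[0,-2.3,3],[0,-2.3,6],[0,-2.3,9],[0,-2.3,12],[0,-2.3,15],[0,-2.3,18],[0,-2.3,20],[0,-2.3,20],[0,-2.3,20]],"angular":[[0,0,0],[0,0,0],[0,0,0],[0,0,0],[0,0,0],[0,0,0],[0,0,0],[0,0,0],[0,0,0],[0,0,0]],"gripper":[0.9,0.9,0.9,0.9,0.9,0.9,0.9,0.9,0.9,0.9]}'; python3 - <<'E'
from h import *
show();snap('scene','s13.png',(200,190,360,310),5);show()
E
```

```text
t: 41.1
position: [0.4697, 0.3171, 0.1202]
tcp_rot: [3.14, 0.0, 0.217]
force: [0.6, -0.6, -2.4]
opening: 0.0129
t 41.1 p [469.7 317.1 120.2] rot [3.140e+00 2.000e-04 2.173e-01] F [ 0.6 -0.6 -2.4] op 12.9 q [ 0.57  0.4   1.74 -0.    1.    0.36]
t 41.15 p [469.8 317.1 120.3] rot [3.1401e+00 1.0000e-04 2.1740e-01] F [-0.   0.4 -2.1] op 12.9 q [ 0.57  0.4   1.74 -0.    1.    0.36]
```

View pics/s13.png

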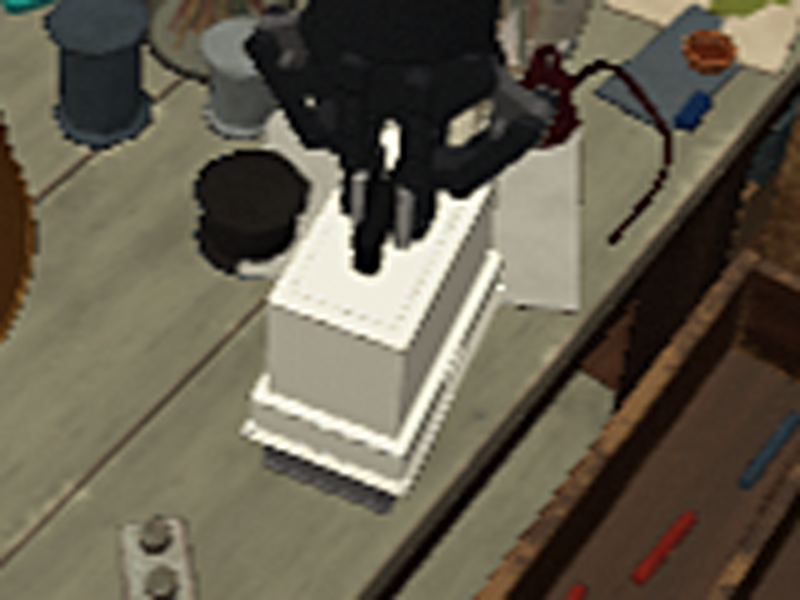

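```bash
python3 -m handwheel '{"slide":[[0.5,0,1],[0.5,0,2],[0.5,0,3],[0.5,0,4],[0.5,0,5],[0.5,0,6],[0.5,0,7],[0.5,0,8],[0.5,0,8],[0.5,0,8]],"angular":[[0,0,0],[0,0,0],[0,0,0],[0,0,0],[0,0,0],[0,0,0],[0,0,0],[0,0,0],[0,0,0],[0,0,0]],"gripper":[0.9,0.9,0.9,0.9,0.9,0.9,0.9,0.9,0.9,0.9]}'; python3 - <<'E'
from h import *
show()
E
```

```text
t: 42.15
position: [0.4702, 0.3172, 0.1122]
tcp_rot: [3.14, 0.0, 0.217]
force: [-0.3, -1.0, -2.3]
opening: 0.0124
t 42.15 p [470.2 317.2 112.2] rot [3.140e+00 3.000e-04 2.174e-01] F [-0.3 -1.  -2.3] op 12.4 q [ 0.57  0.41  1.75 -0.    0.98  0.36]
```

```bash
python3 -m handwheel '{"slide":[[0,0,0.5],[0,0,1],[0,0,1.5],[0,0,2],[0,0,2.5],[0,0,3],[0,0,3.5],[0,0,4],[0,0,4.5],[0,0,5]],"angular":[[0,0,0],[0,0,0],[0,0,0],[0,0,0],[0,0,0],[0,0,0],[0,0,0],[0,0,0],[0,0,0],[0,0,0]],"gripper":[0.9,0.9,0.9,0.9,0.9,0.9,0.9,0.9,0.9,0.9]}'; python3 - <<'E'
from h import *
show()
E
```

```text
t: 43.15
position: [0.4705, 0.3174, 0.1077]
tcp_rot: [3.14, -0.001, 0.217]
force: [0.1, -0.2, 5.6]
opening: 0.013
t 43.15 p [470.5 317.4 107.7] rot [ 3.1404e+00 -8.0000e-04  2.1730e-01] F [ 0.1 -0.2  5.6] op 13.0 q [ 0.57  0.41  1.76 -0.    0.97  0.36]
```

```bash
python3 -m handwheel '{"slide":[[0,0,1],[0,0,2],[0,0,3],[0,0,4],[0,0,5],[0,0,6],[0,0,7],[0,0,8],[0,0,8],[0,0,8]],"angular":[[0,0,0],[0,0,0],[0,0,0],[0,0,0],[0,0,0],[0,0,0],[0,0,0],[0,0,0],[0,0,0],[0,0,0]],"gripper":[0.9,0.9,0.9,0.9,0.9,0.9,0.9,0.9,0.9,0.9]}'; python3 - <<'E'
from h import *
show()
E
```

```text
t: 44.15
position: [0.47, 0.317, 0.099]
tcp_rot: [3.14, 0.001, 0.217]
force: [0.2, -0.5, -1.5]
opening: 0.0125
t 44.15 p [470. 317.  99.] rot [3.1398e+00 8.0000e-04 2.1740e-01] F [ 0.2 -0.5 -1.5] op 12.5 q [ 0.57  0.42  1.77 -0.    0.95  0.36]
```

```bash
python3 -m handwheel '{"slide":[[0,0,0.5],[0,0,1],[0,0,1.5],[0,0,2],[0,0,2.5],[0,0,3],[0,0,3],[0,0,3],[0,0,3],[0,0,3]],"angular":[[0,0,0],[0,0,0],[0,0,0],[0,0,0],[0,0,0],[0,0,0],[0,0,0],[0,0,0],[0,0,0],[0,0,0]],"gripper":[0.9,0.9,0.9,0.9,0.9,0.9,0.9,0.9,0.9,0.9]}'; python3 - <<'E'
from h import *
show()
E
```

```text
t: 45.15
position: [0.47, 0.3169, 0.0972]
tcp_rot: [3.14, 0.0, 0.217]
force: [-2.0, -2.3, 7.7]
opening: 0.0123
t 45.15 p [470.  316.9  97.2] rot [3.1399e+00 4.0000e-04 2.1740e-01] F [-2.  -2.3  7.7] op 12.3 q [ 0.57  0.42  1.77 -0.    0.95  0.36]
```

```bash
python3 -m handwheel '{"slide":[[0,0,0.7],[0,0,1.4],[0,0,2],[0,0,2],[0,0,1],[0,0,0],[0,0,-1],[0,0,-2],[0,0,-2.5],[0,0,-2.5]],"angular":[[0,0,0],[0,0,0],[0,0,0],[0,0,0],[0,0,0],[0,0,0],[0,0,0],[0,0,0],[0,0,0],[0,0,0]],"gripper":[0.9,0.9,0.9,0.9,0.9,0.9,0.9,0.9,0.9,0.9]}';  python3 -m handwheel '{"slide":[[0,0,0],[0,0,0],[0,0,0],[0,0,0],[0,0,0],[0,0,-5],[0,0,-20],[0,0,-45],[0,0,-75],[0,0,-100]],"angular":[[0,0,0],[0,0,0],[0,0,0],[0,0,0],[0,0,0],[0,0,0],[0,0,0],[0,0,0],[0,0,0],[0,0,0]],"gripper":[-0.1,-0.1,-0.1,-0.1,-0.1,-0.1,-0.1,-0.1,-0.1,-0.1]}'; python3 - <<'E'
from h import *
show();go([.33,.15,.30],.217)
E
```

```text
t: 46.15
position: [0.4697, 0.3169, 0.0974]
tcp_rot: [3.139, 0.002, 0.217]
force: [0.1, -0.6, -9.0]
opening: 0.0126
t: 47.15
position: [0.4704, 0.3174, 0.2006]
tcp_rot: [3.14, -0.001, 0.217]
force: [0.2, 0.2, -0.2]
opening: 0.0472
t 47.15 p [470.4 317.4 200.6] rot [ 3.1404e+00 -9.0000e-04  2.1740e-01] F [ 0.2  0.2 -0.2] op 47.2 q [ 0.57  0.33  1.63 -0.    1.18  0.36]
slide [-173.1  133.3  -99.4] ang [ 0.0012 -0.0009  0.0004]
```

```bash
python3 -m handwheel '{"slide":[[-5,4,-12],[-20,15,-30],[-40,31,-50],[-62,48,-70],[-85,66,-85],[-108,83,-95],[-130,100,-99],[-150,116,-99],[-166,128,-99],[-173,133,-99]],"angular":[[0,0,0],[0,0,0],[0,0,0],[0,0,0],[0,0,0],[0,0,0],[0,0,0],[0,0,0],[0,0,0],[0,0,0]],"gripper":[-0.1,-0.1,-0.1,-0.1,-0.1,-0.1,-0.1,-0.1,-0.1,-0.1]}'; python3 - <<'E'
from h import *
show();snap('wrist','w30.png');snap('scene','s14.png',(190,140,370,310),4);snap('top','t4.png',(80,160,400,310),2.5)
E
```

```text
t: 48.15
position: [0.3282, 0.1489, 0.2977]
tcp_rot: [3.14, 0.001, 0.216]
force: [0.8, 0.6, 0.1]
opening: 0.0471
t 48.15 p [328.2 148.9 297.7] rot [3.1397e+00 1.2000e-03 2.1650e-01] F [0.8 0.6 0.1] op 47.1 q [ 0.4  -0.07  1.86 -0.    1.35  0.18]
```

View pics/s14.png

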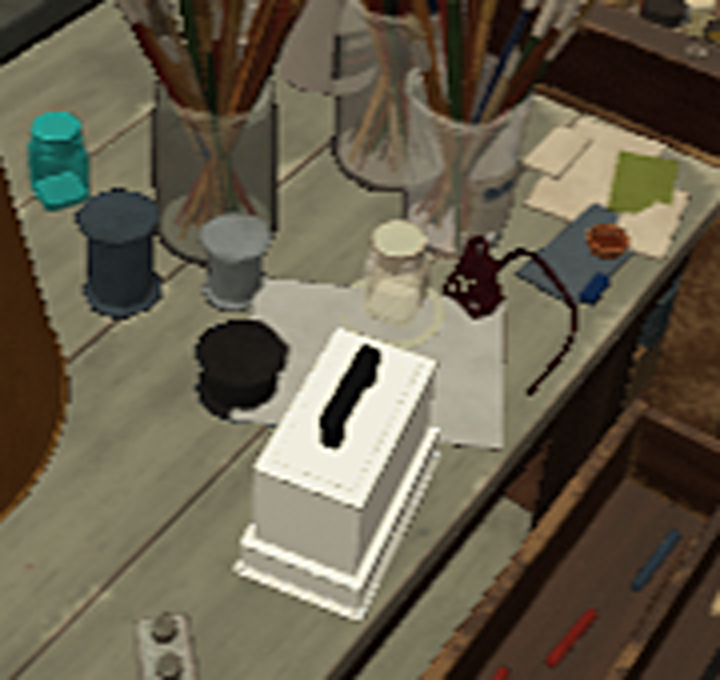

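View pics/t4.png

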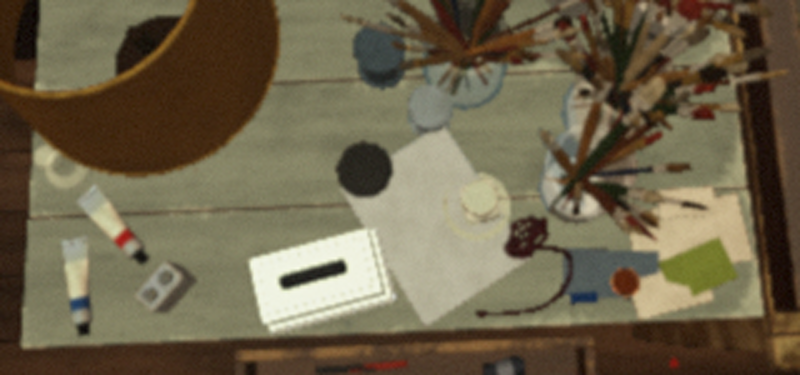

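View pics/w30.png

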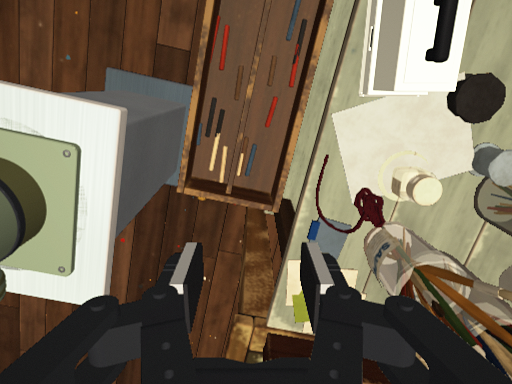

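```bash
python3 -m handwheel '{"slide":[[0,0,0],[0,0,0],[0,0,0],[0,0,0],[0,0,0],[0,0,0],[0,0,0],[0,0,0],[0,0,0],[0,0,0]],"angular":[[0,0,0],[0,0,0],[0,0,0],[0,0,0],[0,0,0],[0,0,0],[0,0,0],[0,0,0],[0,0,0],[0,0,0]],"gripper":[-0.1,-0.1,-0.1,-0.1,-0.1,-0.1,-0.1,-0.1,-0.1,-0.1]}'; python3 -c "
from rig import workorder;print(workorder.finish_job())"
```

```text
t: 49.3
position: [0.3299, 0.1503, 0.298]
tcp_rot: [3.14, 0.0, 0.217]
force: [-0.7, -0.3, -0.1]
opening: 0.047
the job is handed in; nothing more can be done
None
```

The case is packed, covered and handed in, at 49 s of the 122 s allowed. I set the white-capped bottle on a free bit of table, then moved the small jar to the high seat and the ink bottle to the low seat. The white-capped bottle went onto the saucer. I then lifted the cover by its handle, turned it to match the case, set it on and pressed it home.

**Last checks:**
- **Placings:** each of the three met its seat or the saucer within about 1 mm of the expected height. Both pieces in the case looked upright before the cover went on. The last pictures show the white-capped bottle standing on the saucer, and the tin can and clay cup where they were.
- **Cover:** it rested on the catches at about 16 mm, resisting with 5.6 N. It then gave way and stopped about 5 mm up, where home is 6 mm. A light pull of 9 N did not lift it, so I take both catches to be in. I could not see the catches themselves under the cover.

**What disagreed:** my readings of where the cover's lip sat in the hand were about 6 mm out from the handle and roof readings. I trusted the roof and handle, shifted the tool about 2 mm, and the cover went over the tray with hardly any sideways force. My first reading of the saucer's position was also about 8 mm off. I corrected it before lowering the bottle.

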